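Unclip the fuse cover of a bench battery tester and lay it in the parts tray

ROBOT

A 6-joint arm with a two-finger parallel gripper is mounted at the origin on a cart in front of the work surface, level with it; the furniture and walls round the work are solid. World frame = base frame: x ahead of the robot, y to its left, z up, the work surface at z = 0. Lengths are in mm, angles in rad, forces in N, time in s.
With the tool pointing down it reaches from about 350 to 875 mm from the base axis. Payload 4.2 kg.
Tool frame: the origin (TCP) lies midway between the tips of the shut fingers; the grasp point (between the pads) lies 19 mm behind it; z points along the fingers, y is the direction in which the jaws open and shut (so a half turn about z gives the same grasp; the last joint's range is limited). The gripper opens to 85 mm and grips with 20 to 120 N. Pads are 22 mm wide; open, the fingers measure 114 mm over their backs; the gripper's body (76 mm by 85 mm) begins 54 mm behind the grasp point. The pads swing forward as they close: fully open they stand 13 mm farther back than shut.
Start: joints at [-1.086, 0.385, 0.008, 0, -1.194, -0.259], TCP at [139.946, -609.109, 231.312] pointing down, gripper open.
Joint ranges: [-3.14, 3.14], [-1.21, 2.06], [-1.07, 1.41], [-3.16, 2.05], [-2.99, -0.16], [-3.1, 3.1]. Speed limits (rad/s): [2.79, 2.79, 3.14, 3.14, 3.14, 3.14].

INTERFACE

Orientations are given as a unit quaternion [x, y, z, w].
In Python, from bench import readout, optics, workorder, nets gives the robot as it stands. The module is installed in compiled form; this text tells all that it offers.
- The arm moves only by the tool move_arm, never from a script. Its argument "steps" is a list of rows, each a list of 7 numbers: the opening, from -1 (shut) to 1 (fully open), so that 0 is half open, then the shift along the world's x, y, z in mm, then the turn, a rotation vector about the world's x, y, z in rad. In form: [[gripper, tx, ty, tz, wx, wy, wz], ...]. A call has 1 to 5 rows; each row is the pose to reach, as a shift and turn from the pose commanded when the call began; what a row does not reach only later rows make up. A row lasts 1/12 s, in which the tool goes at most 41.7 mm and 7.16 degrees, less where a joint would pass 70% of its speed; a pose out of reach is approached as far as the arm can. A call with a gripper value outside its range is refused whole. The fingers move at their own pace and stop on an object; the grip force is fixed at half the most. Time passes only in rows, so rows that repeat a pose let the fingers close. It gives the time, the measured TCP pose, the force and the opening at its end, in the units of the state.
- readout.read_state(): the state, without advancing time (a new reading comes with each control period).
- optics.get_image(name): name is "side" or "top" or "wrist"; returns a dict with "frame" (400x640x3 uint8, blue, green, red), "fx", "fy", "cx", "cy" (pixels), "rvec" (rotation vector, rad) and "tvec" (3), from world to camera coordinates, as OpenCV has them. Camera axes: x right, y down, z forward; pixel columns grow to the right and rows downward; lengths in mm; the calibration is good to about 2 mm. The wrist camera is an equidistant fisheye: a pixel r from the principal point sees the ray r / f radians off the axis. A picture is of the moment at which its call begins. There is no depth.
- workorder.job_done(): hands the job in, once; it reports no verdict.
Trained networks look in a picture, given as the dict that the camera call returned (one of the last four; its "shot" number tells which), for a name from the list of things; names that differ only in an ending like _2 or _b are one class to them, and where a whole thing is asked for, a point or a joint stands for the part that bears it (a point fixed in the world has none). Each returns a list of dicts, best first, with "conf" (0 to 1); they miss things now and then, are a little off and sometimes report something else, mostly with a low value. They report only what shows in the picture. A call takes as long as a camera call.
- nets.silhouettes(name, picture): "region" (400x640 bool, what is visible of it) and "extent" ([left, top, right, bottom] in pixels, round what is visible of it).
- nets.tip_of(name, picture): "uv" ([column, row] in pixels: a listed point, or the origin of a listed thing).
The state is a dict: "clock": time; "joints": joint angles; "joint_vel": joint speeds; "joint_efforts": joint torques, N m; "position": TCP position; "ee_rot": TCP orientation; "contact_force": force on the tool from outside, world axes, zero at the start; "wrist_torque": the same for the moment, N m; "gripper_width": finger opening in mm.
Only numpy, scipy, OpenCV 4.12 (cv2) and the standard library are available. Lean on these libraries where they do the work, as an engineer would, in place of code of your own. Each camera call takes 0.05 s, during which the arm holds its last target.

TASK

Take the clip-in cover off the sloping desk of the battery tester so that the fuses can be got at: squeeze its snap tab in towards the rib to let it go, swing that side up and draw the lugs on the other side out of the rim without forcing the cover. Lower the cover into the shallow parts tray, lying flat with the tab and rib upward, and let go of it there; leave the spark plug, the tape rolls and the screw tin beside them where they are.

Things in the scene. Friction and masses are not known exactly. Their poses are not given: they have to be found in the camera images.
- tester: Grey bench battery tester, fixed, 126 x 150 mm on plan, on a plywood riser board (its top 115 mm above the cart top). Origin: centre of its underside; z up, x from its low front (robot side) to its back. Its desk slopes up at 30 degrees towards the back and carries the fuse compartment with the clip-in cover; low knobs and a meter window lie up-slope of the cover.
- handle_bar (a point): Middle of the bar of the tester's fixed steel carrying handle (12 mm thick, 140 mm along y, legs at its ends). It leans forward, 105 mm out from the desk along its normal and 70 mm up-slope of the cover's middle, so that it hangs above the cover: no tool can come straight down. Come along the desk's normal, leaning 20 to 40 degrees towards the robot.
- mouth (a point): Centre of the mouth of the fuse compartment, in the desk's surface; fixed to the tester, axes as the tester's (not sloped). The mouth is 80 mm wide (along y), 53 mm up the slope; its rims at the two y sides are 4 mm thick, hollow below.
- cover_middle (a point): Middle of the outer face of the clip-in cover (black plastic, 50 mm up-slope, 89 mm along y with catches, plate 4 mm thick, 70 g); seated, it is at the mouth's centre, flush with the desk. Cover's axes: x up-slope, y along its width, z out of the outer face. Its catches reach 8.2 mm below the outer face: it lies level with that face 8.2 mm above what it lies on.
- lugs (a point): Top of the cover's +y edge at y = 38 mm from its middle. Two fixed lugs there reach 4 mm under the rim (rim edge at y = 40 mm), so this end cannot be lifted straight out. Once the tab at the -y end is pressed in, swing the -y side up about 0.2 rad about this rim and, still tilted, draw the cover 10 mm towards -y; then lift it off.
- tab_face (a point): Middle of the outer face of the snap tab at the cover's -y end (seated and at rest: y = -38.5 mm, 8 mm above the outer face). The tab is 4 mm thick, 20 mm wide in x and stands 14 mm above the cover; its hook reaches 4 mm under the rim at y = -40 mm. The desk beside it is free for a finger.
- cover_grip (a point): Point on the cover midway between the pressed tab and the fixed rib, at y = -15 mm, 8 mm above the outer face; axes as the cover's. The rib is 4 mm thick, 20 mm wide, 14 mm high, its far face at y = +2 mm. Squeezed together along y between two fingers (40.5 mm over both at first, 34 mm with the tab fully in) they also serve to hold the cover.
- tab (a joint): How far the snap tab is pressed in towards the rib, m: 0 at rest, 0.0065 at its stop. It springs back. 4.5 N starts it, about 10 N holds it at the stop; the hook is free of the rim beyond 0.0045.
- tray: Shallow aluminium parts tray, fixed, on the cart top at the right front, open above: 130 mm (x) by 92 mm (y) outside, 10 mm high, walls and floor 3 mm thick. Origin: centre of its underside; z up, x along its long side.
- plug: Bystander: spark plug, 78 mm long, lying on the riser board beside the tester.
- reel: Bystander: roll of black tape, 62 mm across and 18 mm high, on the riser board.
- masking: Bystander: roll of pale masking tape, 68 mm across and 24 mm high, on the cart top beyond the tray.
- tin: Bystander: open round screw tin, 73 mm across and 42 mm high, on the cart top beside the tray.

How it is judged:
By the outcome, as a careful person would: the job done as asked, in the order asked, and still so for the second after the job is handed in, with the robot touching nothing.
It also fails if it takes over 45 s, if anything falls off the work surface, if the arm or the gripper's body presses on something with over 40 N, if the wrist force passes 120 N, or if a joint passes its speed limit or range.

## Working session

There is one attempt and no reset: what is moved stays moved. The work goes in short steps, Python scripts to look and compute and a tool call to move; the robot and the scene stay as the last step left them, time stands still between calls to the robot, and variables do not carry over. Pictures are saved under pics/ and viewed, and the job is handed in when it is done.

Besides the shell and the picture viewer there is one more tool, called after "Emit:" as name(argument=value, ...) on one line, values as JSON. move_arm: Moves the arm, as the interface text tells. Its arguments: {"type":"object","properties":{"steps":{"type":"array","items":{"type":"array","items":{"type":"number"}}}},"required":["steps"]}

```bash
mkdir -p pics; ls; cat > h.py <<'E'
import numpy as np, cv2
from scipy.spatial.transform import Rotation as R
from bench import readout, optics, workorder, nets
def shot(n,name=None):
    p=optics.get_image(n)
    if name: cv2.imwrite(f'pics/{name}.png',p['frame'])
    return p
def ray(p,uv):
    u,v=uv; Rm=cv2.Rodrigues(np.array(p['rvec'],float))[0]; t=np.array(p['tvec'],float).ravel()
    x=(u-p['cx'])/p['fx']; y=(v-p['cy'])/p['fy']
    if p.get('wr'):
        r=np.hypot(x,y); d=np.array([x/r*np.sin(r),y/r*np.sin(r),np.cos(r)]) if r>0 else np.array([0,0,1.])
    else:
        d=np.array([x,y,1.]); d/=np.linalg.norm(d)
    return -Rm.T@t, Rm.T@d
def proj(p,X):
    Rm=cv2.Rodrigues(np.array(p['rvec'],float))[0]; t=np.array(p['tvec'],float).ravel()
    c=Rm@np.array(X,float)+t
    if p.get('wr'):
        th=np.arctan2(np.hypot(c[0],c[1]),c[2]); r=np.hypot(c[0],c[1])
        return np.array([p['cx']+p['fx']*th*c[0]/r,p['cy']+p['fy']*th*c[1]/r])
    return np.array([p['cx']+p['fx']*c[0]/c[2],p['cy']+p['fy']*c[1]/c[2]])
def tri(rs):
    A=np.zeros((3,3));b=np.zeros(3)
    for o,d in rs:
        M=np.eye(3)-np.outer(d,d);A+=M;b+=M@o
    X=np.linalg.solve(A,b)
    return X,[np.linalg.norm((np.eye(3)-np.outer(d,d))@(X-o)) for o,d in rs]
def onz(r,z):
    o,d=r; return o+d*(z-o[2])/d[2]
E
python3 - <<'E'
from h import *
s=readout.read_state(); print(s)
ps={}
for n in ['side','top','wrist']:
    p=shot(n,n+'0'); p['wr']=(n=='wrist'); ps[n]=p
    o,d=ray(p,(p['cx'],p['cy'])); print(n,p['frame'].shape,p['fx'],p['cx'],o.round(),d.round(2),[k for k in p])
for nm in ['tester','handle_bar','mouth','cover_middle','lugs','tab_face','cover_grip','tray','plug','reel','masking','tin']:
    rs=[]
    for n,p in ps.items():
        q=nets.tip_of(nm,p)
        print(nm,n,[(np.round(x['uv'],1),round(x['conf'],2)) for x in q[:2]])
        if q and q[0]['conf']>.4: rs.append(ray(p,q[0]['uv']))
    if len(rs)>1:
        X,e=tri(rs);print('   ',X.round(1),np.round(e,1))
E
```

```text
pics
{'clock': 0.0, 'joints': array([-1.08640624e+00,  3.85570659e-01,  6.59230372e-03, -5.11509275e-04,
       -1.19398339e+00, -2.58601191e-01]), 'joint_vel': array([ 1.54205024e-05, -1.71315169e-03,  2.77693163e-04,  1.42044435e-03,
        1.39742106e-03,  5.63307829e-04]), 'joint_efforts': array([ 5.15094198e-04, -3.92288804e+01,  1.88399273e+01,  4.18613657e+00,
       -4.63918783e-03,  1.20519394e-05]), 'position': array([ 139.80864461, -608.55136472,  230.19809133]), 'ee_rot': array([-1.12560959e-01,  9.93644203e-01,  1.09514391e-03, -1.71539707e-04]), 'contact_force': array([0.3987659 , 0.57371996, 0.6552076 ]), 'wrist_torque': array([-0.06397593, -0.02446354,  0.00692699]), 'gripper_width': 85.19760071300567}
side (400, 640, 3) 467.48662156733366 313.41359204735966 [ -14. 1117.  780.] [ 0.41 -0.82 -0.39] ['frame', 'fx', 'fy', 'cx', 'cy', 'rvec', 'tvec', 'shot', 'wr']
top (400, 640, 3) 460.67485208042626 321.8535010981217 [ 326.  -18. 1360.] [ 0.2  -0.01 -0.98] ['frame', 'fx', 'fy', 'cx', 'cy', 'rvec', 'tvec', 'shot', 'wr']
wrist (400, 640, 3) 309.70691628693146 317.12856319
[... 1076 characters left out ...]
6, 189.3]), 0.32)]
tray wrist []
    [ 444.2 -360.1    1.6] [1.2 1.2]
plug side [(array([389.6, 252.9]), 0.26)]
plug top [(array([280.5, 166.2]), 0.49), (array([200.9, 198.5]), 0.28)]
plug wrist []
reel side [(array([255.3, 228.8]), 0.72)]
reel top [(array([307. , 150.9]), 0.88)]
reel wrist []
    [732.5  12.1 117.6] [5.4 5.4]
masking side [(array([332.6, 234.8]), 0.61)]
masking top [(array([417.4, 196.5]), 0.54), (array([230.6, 182.2]), 0.37)]
masking wrist []
    [ 613.6 -318.7  -22.3] [2.9 2.9]
tin side [(array([390.2, 253.7]), 0.77), (array([382.1, 234.4]), 0.71)]
tin top [(array([409. , 272.5]), 0.71)]
tin wrist [(array([472. , 350.1]), 0.73)]
    [ 380.9 -266.9   -3.4] [10.6  4.2  9.6]
```

```bash
python3 - <<'E'
import cv2
for n,(x,y,w,h) in {'top':(150,120,130,110),'side':(190,150,130,150)}.items():
    im=cv2.imread(f'pics/{n}0.png')[y:y+h,x:x+w]
    cv2.imwrite(f'pics/{n}c.png',cv2.resize(im,None,fx=min(6,600/h),fy=min(6,600/h),interpolation=cv2.INTER_CUBIC)[:600,:800])
E
```

```text
(no output)
```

View pics/top0.png

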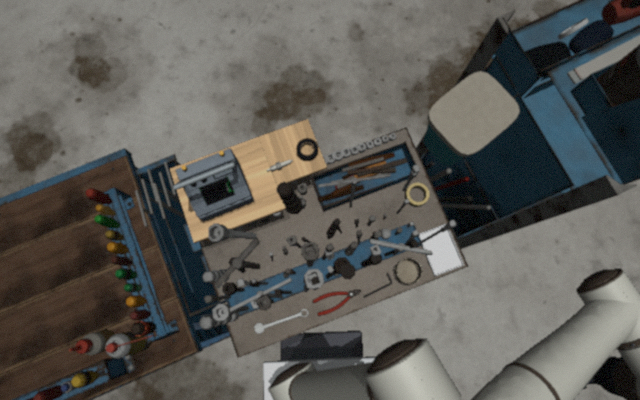

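View pics/side0.png

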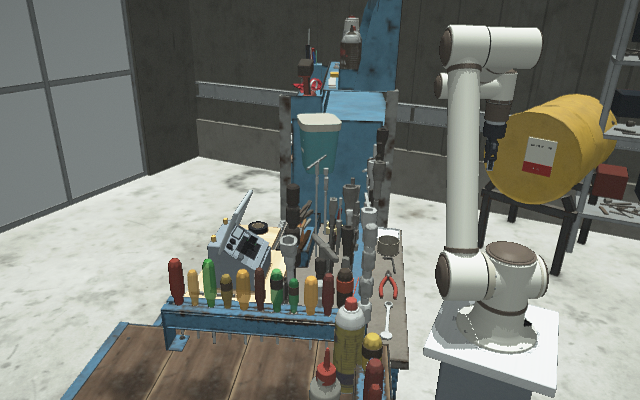

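View pics/wrist0.png

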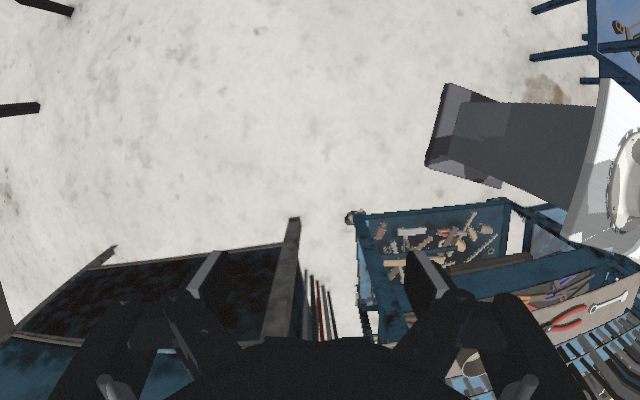

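```bash
ls pics
```

```text
side0.png
sidec.png
top0.png
topc.png
wrist0.png
```

View pics/topc.png

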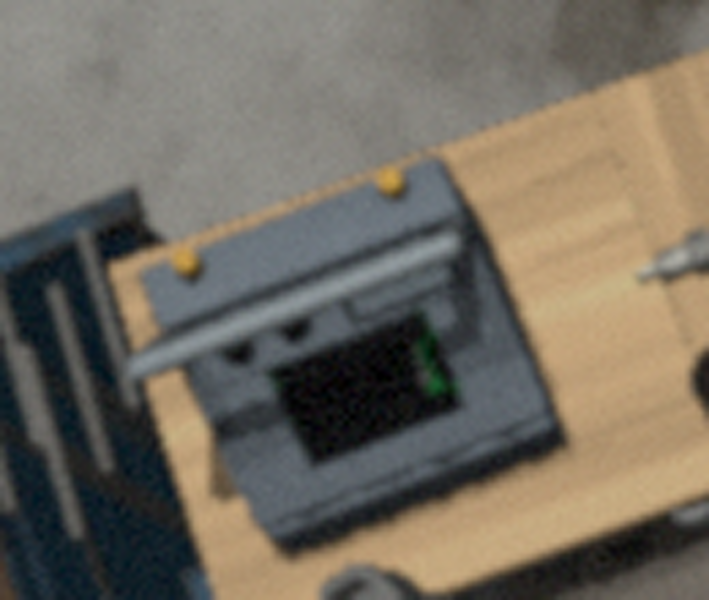

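View pics/sidec.png

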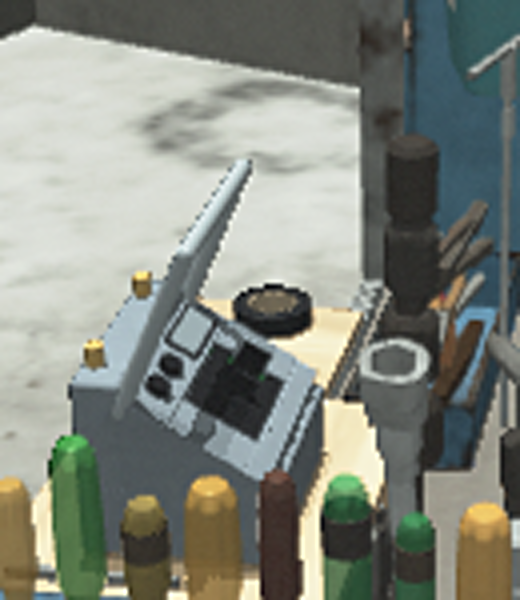

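The top view shows the tester at about (216,185), with the cover's dark rectangle at (217,191). The tray is at (440,250), the tin at (407,271) and the masking roll at (416,194). The tester is yawed by about 20 deg. Next I'll measure the yaw and refine the tray.

```bash
python3 - <<'E'
from h import *
p=shot('top'); p['wr']=False
f=lambda u,v,z: onz(ray(p,(150+u/5.4545,120+v/5.4545)),z)
a=f(135,368,330);b=f(460,240,330); d=a-b; print('bar',a.round(),b.round(),np.linalg.norm(d),np.degrees(np.arctan2(d[1],d[0]))-90)
a=f(150,270,240);b=f(440,160,240); d=a-b; print('back top',a.round(),b.round(),np.linalg.norm(d),np.degrees(np.arctan2(d[1],d[0]))-90)
a=f(275,525,165);b=f(555,420,165); d=a-b; print('front edge',a.round(),b.round(),np.linalg.norm(d),np.degrees(np.arctan2(d[1],d[0]))-90)
for c in [(275,375),(410,315),(455,405),(315,465)]: print(c,f(*c,205).round())
q=nets.silhouettes('tray',p); print([(x['extent'],x['conf']) for x in q])
for x in q[:1]:
    cs,_=cv2.findContours(x['region'].astype(np.uint8),cv2.RETR_EXTERNAL,cv2.CHAIN_APPROX_SIMPLE)
    c=max(cs,key=cv2.contourArea); bx=cv2.boxPoints(cv2.minAreaRect(c)); print(bx)
    w=np.array([onz(ray(p,u),8) for u in bx]); print(w.round(), np.linalg.norm(w[1]-w[0]),np.linalg.norm(w[2]-w[1]),w.mean(0))
im=p['frame'][170:300,370:500]; cv2.imwrite('pics/tray1.png',cv2.resize(im,None,fx=4.5,fy=4.5,interpolation=cv2.INTER_CUBIC))
s=readout.read_state(); print(R.from_quat(s['ee_rot']).as_matrix().round(3))
E
```

```text
bar [585. 312. 330.] [635. 175. 330.] 146.01201380267784 19.891502726672584
back top [654. 335. 240.] [701. 201. 240.] 142.1745845060978 19.26779819827948
front edge [546. 296. 165.] [591. 160. 165.] 143.26830900024694 18.56159684435768
(275, 375) [610. 286. 205.]
(410, 315) [636. 222. 205.]
(455, 405) [592. 201. 205.]
(315, 465) [566. 267. 205.]
[([419.4, 226.2, 462.0, 277.1], 0.79)]
[[420.28467 240.53282]
 [449.9124  229.7591 ]
 [462.75916 265.08752]
 [433.1314  275.86127]]
[[ 472. -310.    8.]
 [ 500. -400.    8.]
 [ 395. -427.    8.]
 [ 368. -338.    8.]] 94.424421263641 108.31734969968448 [ 433.66911829 -368.80965046    8.        ]
[[-0.975 -0.224 -0.   ]
 [-0.224  0.975 -0.   ]
 [ 0.    -0.    -1.   ]]
```

View pics/tray1.png

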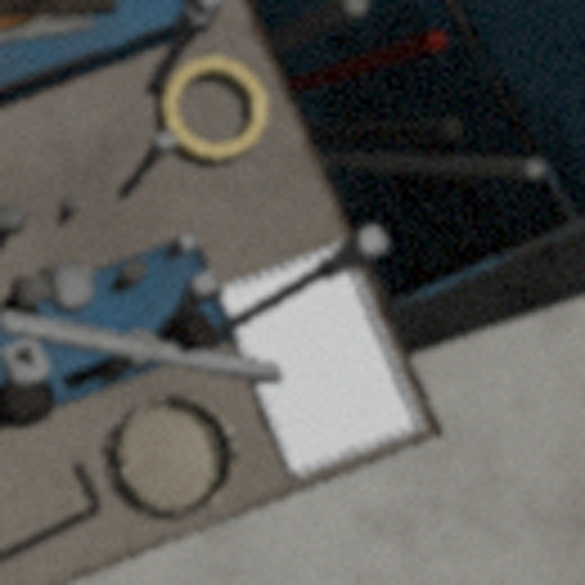

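The tray is at about (434,-369), and a tall thin rod seems to stand at its far-left corner. I'll raise the tool and look at the tray from above on the way.

Emit:
move_arm(steps=[[0.4,10,10,40,0,0,0],[0.4,20,20,80,0,0,0],[0.4,30,30,115,0,0,0],[0.4,40,45,150,0,0,0],[0.4,55,65,180,0,0,0]])

```text
clock: 2.47
position: [194.8, -544.1, 414.0]
ee_rot: [-0.112, 0.994, -0.001, 0.0]
contact_force: [1.1, 0.3, 0.7]
gripper_width: 59.9
```

Emit:
move_arm(steps=[[0.4,20,20,28,0,0,0],[0.4,40,40,56,0,0,0],[0.4,60,60,80,0,0,0],[0.4,80,80,90,0,0,0],[0.4,105,105,90,0,0,0]])

```text
clock: 2.88
position: [300.4, -438.9, 504.8]
ee_rot: [-0.112, 0.994, -0.003, 0.002]
contact_force: [-0.2, -0.3, 1.3]
gripper_width: 59.9
```

```bash
python3 - <<'E'
from h import *
s=readout.read_state(); print(s['clock'],s['position'],s['joints'].round(2),s['gripper_width'])
p=shot('wrist','w1'); p['wr']=True
for nm in ['tray','tin','masking']:
    q=nets.tip_of(nm,p)
    for x in q[:2]: print(nm,x['uv'],x['conf'],onz(ray(p,x['uv']),0).round(1))
E
```

```text
2.8833 [ 300.42063186 -438.93279448  504.83940518] [-0.66  0.16  0.36  0.   -1.77 -0.68] 59.87079224837802
tray [335.9, 217.7] 0.58 [ 448.4 -366.     0. ]
tin [386.5, 201.9] 0.98 [ 387.6 -264.8    0. ]
masking [339.3, 286.1] 0.59 [ 620.2 -314.     0. ]
masking [546.2, 347.9] 0.59 [784.4 536.    0. ]
```

View pics/w1.png

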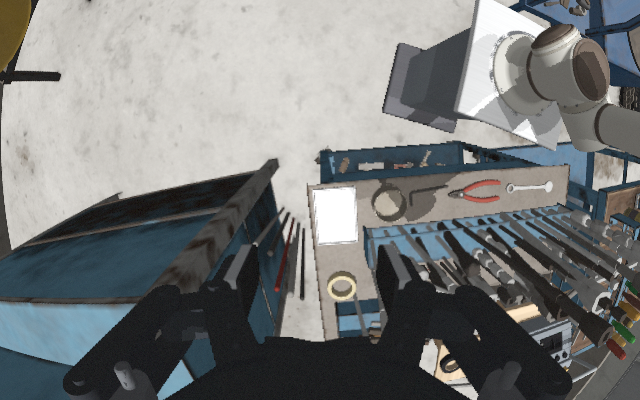

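The wrist view shows the white tray at (335,215), the tin at (388,203) and the masking roll at (341,287). Long tools lean upright from the blue rack, to the right of (365,225).

```bash
python3 - <<'E'
from h import *
import json
im=cv2.imread('pics/w1.png')
c=im[120:350,290:460]; cv2.imwrite('pics/w1c.png',cv2.resize(c,None,fx=2.6*1.3,fy=2.6,interpolation=cv2.INTER_CUBIC) if 0 else cv2.resize(c,None,fx=2.6,fy=2.6,interpolation=cv2.INTER_CUBIC))
p=shot('wrist'); p['wr']=True
g=(p['frame'].min(2)>215).astype(np.uint8); m=np.zeros_like(g); m[180:250,305:362]=g[180:250,305:362]
n,l,st,ce=cv2.connectedComponentsWithStats(m); i=1+np.argmax(st[1:,4]); print(st[i],ce[i])
cs,_=cv2.findContours((l==i).astype(np.uint8),cv2.RETR_EXTERNAL,cv2.CHAIN_APPROX_NONE)
ct=cs[0][:,0,:]
w=np.array([onz(ray(p,u),5)[:2] for u in ct],np.float32)
r=cv2.minAreaRect(w); print(r, cv2.boxPoints(r).round())
E
```

```text
[ 311  189   45   55 2157] [333.58229022 215.71070932]
((443.1511535644531, -368.6058349609375), (126.43719482421875, 93.76554870605469), 17.0087890625) [[ 369. -342.]
 [ 396. -432.]
 [ 517. -395.]
 [ 490. -305.]]
```

View pics/w1c.png

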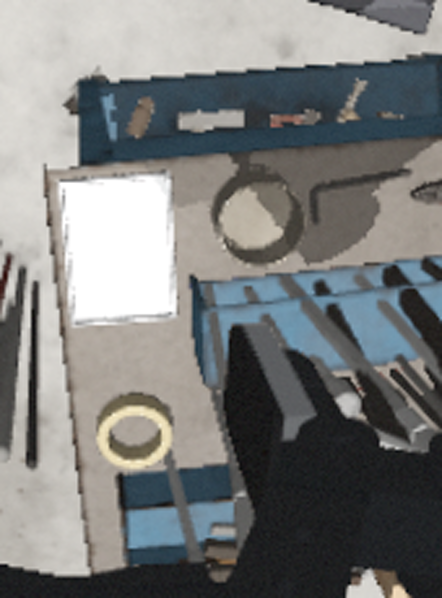

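```bash
cat >> h.py <<'E'
psi=np.radians(19.3)
ex=np.array([np.cos(psi),np.sin(psi),0]); ey=np.array([-np.sin(psi),np.cos(psi),0]); ez=np.array([0,0,1.])
nn=-0.5*ex+np.cos(np.pi/6)*ez; uu=np.cos(np.pi/6)*ex+.5*ez
Rg=np.column_stack([-uu,ey,-nn])
E
python3 - <<'E'
from h import *
print(np.linalg.det(Rg))
s=readout.read_state(); R0=R.from_quat(s['ee_rot'])
print((R.from_matrix(Rg)*R0.inv()).as_rotvec())
# tall tool triangulation
pt=shot('top');pt['wr']=0;ps=shot('side');ps['wr']=0
print('socket',tri([ray(pt,(217,232)),ray(ps,(289,241))]))
for v in (280,300,320,350,400): pass
im=pt['frame'][150:310,190:470]; cv2.imwrite('pics/t2.png',cv2.resize(im,None,fx=2.85,fy=2.85,interpolation=cv2.INTER_CUBIC))
im=ps['frame'][140:340,180:420]; cv2.imwrite('pics/s2.png',cv2.resize(im,None,fx=3,fy=3,interpolation=cv2.INTER_CUBIC))
E
```

```text
1.0
[ 0.14553086 -0.50352035  0.10790714]
socket (array([489.92787969, 234.86206569, 241.22809721]), [np.float64(0.6281328102424871), np.float64(0.6281328102424534)])
```

View pics/t2.png

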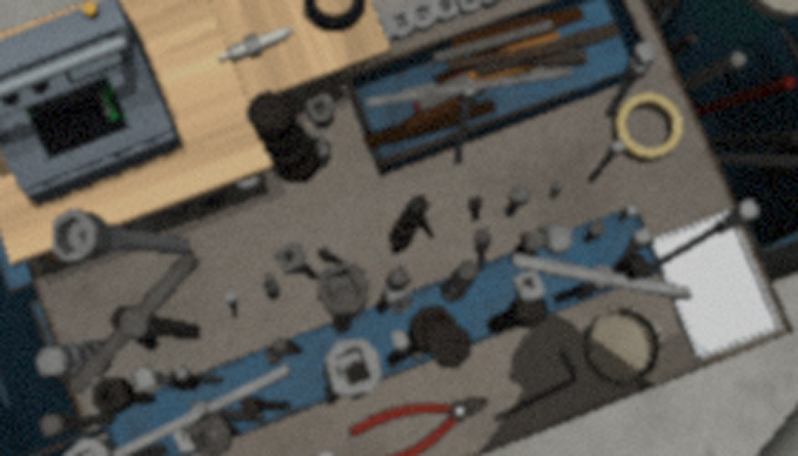

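View pics/s2.png

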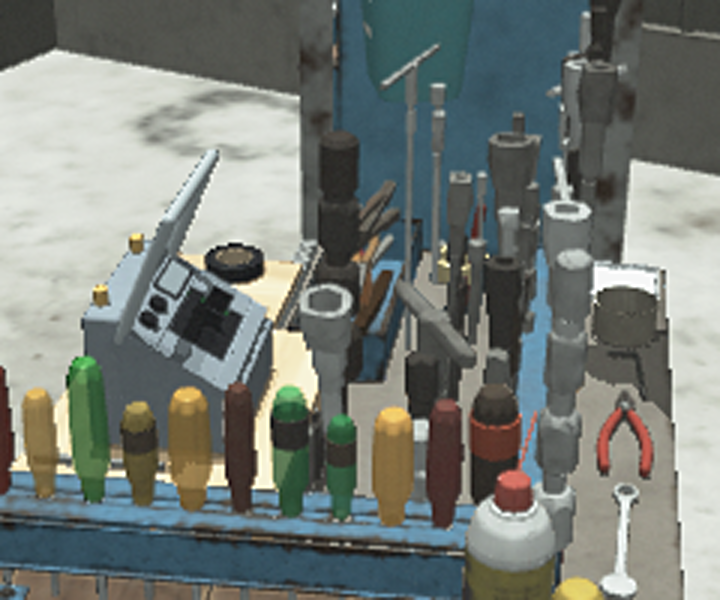

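```bash
cat >> h.py <<'E'
import pickle,os
def cal(n):
    f=f'cal_{n}.pkl'
    if not os.path.exists(f):
        p=optics.get_image(n); p['wr']=False; pickle.dump(p,open(f,'wb'))
    return pickle.load(open(f,'rb'))
E
python3 - <<'E'
from h import *
pt=cal('top');ps=cal('side')
T=lambda u,v:ray(pt,(190+u/2.85,150+v/2.85)); S=lambda u,v:ray(ps,(180+u/3,140+v/3))
for nm,a,b in [('Tbar',(602,278),(411,66)),('rodhead',(747,209),(437,95)),('blackstack',(275,115),(338,140)),('rod2',(640,55),(437,95)),('Tbar as 2nd',(200,408),(411,66)),('chromeR',(355,365),(567,210)),('grey',(340,285),(512,145)),('lean',(150,290),(435,320)),('Tb-ends',(690,295),(383,85)),('Tb-ende',(515,260),(438,47)),('x',(747,209),(585,45)),('bar115',(115,445),(383,85))]:
    X,e=tri([T(*a),S(*b)]); print(nm,X.round(),np.round(e,1))
E
```

```text
Tbar [ 507. -157.  326.] [91.9 91.9]
rodhead [ 559. -308.  239.] [80.6 80.6]
blackstack [574.  58. 307.] [2.7 2.7]
rod2 [ 626. -260.  245.] [0. 0.]
Tbar as 2nd [395. 135. 425.] [64.1 64.1]
chromeR [369.   1. 259.] [1.1 1.1]
grey [427.   9. 314.] [2.4 2.4]
lean [432. 174. 214.] [10.9 10.9]
Tb-ends [ 524. -210.  294.] [129.7 129.7]
Tb-ende [ 490. -103.  361.] [57.2 57.2]
x [ 474. -321.  312.] [1.1 1.1]
bar115 [379. 198. 430.] [71.7 71.7]
```

```bash
python3 - <<'E'
from h import *
pt=cal('top');ps=cal('side')
T=lambda u,v:ray(pt,(190+u/2.85,150+v/2.85)); 
for nm,a in [('Tb far',(690,295)),('Tb near',(515,260)),('bar2a',(115,445)),('bar2b',(290,370))]:
  for z in (0,100,200,300,400):
    X=onz(T(*a),z); print(nm,z,X.round(), 's2 px',((proj(ps,X)-[180,140])*3).round())
E
```

```text
Tb far 0 [ 433. -343.    0.] s2 px [605. 293.]
Tb far 100 [ 425. -319.  100.] s2 px [611. 226.]
Tb far 200 [ 417. -295.  200.] s2 px [618. 154.]
Tb far 300 [ 410. -271.  300.] s2 px [624.  77.]
Tb far 400 [ 402. -247.  400.] s2 px [632.  -8.]
Tb near 0 [ 478. -165.    0.] s2 px [514. 349.]
Tb near 100 [ 466. -154.  100.] s2 px [525. 275.]
Tb near 200 [ 455. -143.  200.] s2 px [535. 195.]
Tb near 300 [ 444. -133.  300.] s2 px [547. 110.]
Tb near 400 [ 433. -122.  400.] s2 px [560.  18.]
bar2a 0 [309. 251.   0.] s2 px [510. 621.]
bar2a 100 [310. 231. 100.] s2 px [524. 507.]
bar2a 200 [311. 212. 200.] s2 px [538. 388.]
bar2a 300 [313. 192. 300.] s2 px [553. 264.]
bar2a 400 [314. 172. 400.] s2 px [569. 135.]
bar2b 0 [376.  72.   0.] s2 px [518. 485.]
bar2b 100 [372.  65. 100.] s2 px [530. 392.]
bar2b 200 [368.  59. 200.] s2 px [542. 293.]
bar2b 300 [365.  52. 300.] s2 px [555. 189.]
bar2b 400 [361.  46. 400.] s2 px [569.  78.]
```

Emit:
move_arm(steps=[[0.4,13,39,3,0,0,0],[0.4,26,78,6,0,0,0],[0.4,39,117,9,0,0,0],[0.4,52,156,12,0,0,0],[0.4,65,195,15,0,0,0]])

```text
clock: 3.75
position: [364.6, -243.2, 516.5]
ee_rot: [-0.111, 0.994, -0.0, 0.0]
contact_force: [1.6, 0.6, 0.1]
gripper_width: 60.1
```

```bash
python3 - <<'E'
from h import *
s=readout.read_state(); print(s['clock'],s['position'],s['joints'].round(2),s['gripper_width'])
p=shot('wrist','w2'); p['wr']=True
pickle.dump(p,open('w2.pkl','wb'))
E
```

```text
3.75 [ 364.57193442 -243.17925837  516.46314443] [-0.21 -0.01  0.2   0.   -1.78 -1.13] 60.10930364789334
```

View pics/w2.png

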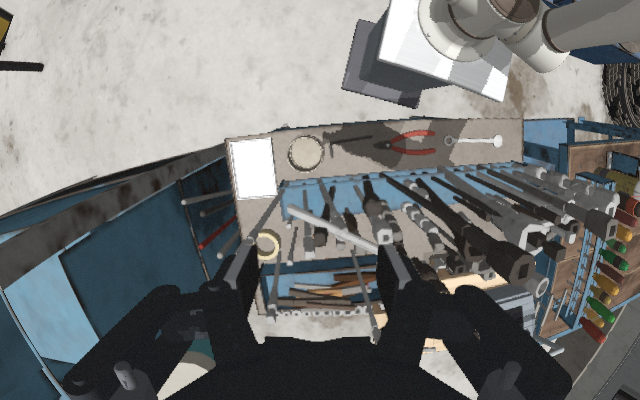

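```bash
python3 - <<'E'
from h import *
pt=cal('top'); p=pickle.load(open('w2.pkl','rb'))
T=lambda u,v:ray(pt,(190+u/2.85,150+v/2.85))
for nm,a,b in [('Tb far',(690,295),(288,208)),('Tb near',(515,260),(378,244)),('rodbase',(655,262),(282,182)),('rodhead',(747,209),(243,260)),('black',(275,115),(518,268))]:
    X,e=tri([T(*a),ray(p,b)]); print(nm,X.round(),np.round(e,1))
print('rod head expected',proj(p,(474,-321,312)))
im=cv2.imread('pics/w2.png')[110:310,170:430]; cv2.imwrite('pics/w2c.png',cv2.resize(im,None,fx=3,fy=3,interpolation=cv2.INTER_CUBIC))
E
```

```text
Tb far [ 409. -268.  316.] [0.4 0.4]
Tb near [ 448. -136.  269.] [0.9 0.9]
rodbase [ 464. -305.    1.] [6.2 6.2]
rodhead [ 469. -307.  354.] [1.6 1.6]
black [496.  67. 330.] [69.7 69.7]
rod head expected [237.86327441 246.02427353]
```

View pics/w2c.png

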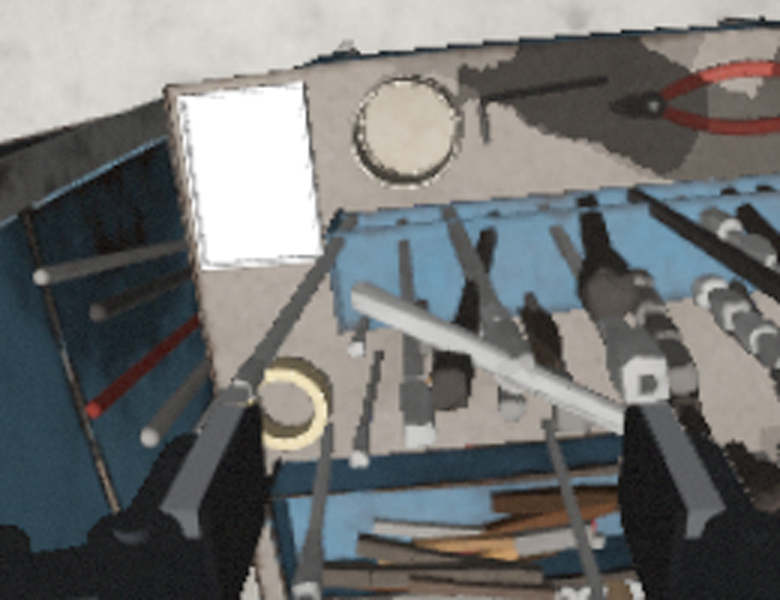

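Emit:
move_arm(steps=[[0.4,10,39,0,0,0,0],[0.4,20,78,0,0,0,0],[0.4,30,117,0,0,0,0],[0.4,40,156,0,0,0,0],[0.4,50,195,0,0,0,0]])

```text
clock: 4.22
position: [414.7, -48.0, 516.6]
ee_rot: [-0.112, 0.994, -0.0, 0.0]
contact_force: [0.3, -0.3, 0.4]
gripper_width: 59.7
```

Emit:
move_arm(steps=[[0.4,10,38,0,0.03,-0.1,0.02],[0.4,20,76,0,0.06,-0.2,0.04],[0.4,30,114,0,0.09,-0.3,0.065],[0.4,40,152,0,0.12,-0.4,0.085],[0.4,50,180,-20,0.146,-0.504,0.108]])

```text
clock: 4.63
position: [466.4, 132.5, 502.3]
ee_rot: [-0.162, 0.951, 0.046, 0.261]
contact_force: [0.4, 0.2, 0.6]
gripper_width: 59.5
```

Emit:
move_arm(steps=[[0.4,6,18,-33,0,0,0],[0.4,12,36,-66,0,0,0],[0.4,18,54,-99,0,0,0],[0.4,25,74,-131,0,0,0],[0.4,25,74,-131,0,0,0]])

```text
clock: 5.05
position: [488.1, 203.1, 356.8]
ee_rot: [-0.162, 0.954, 0.04, 0.248]
contact_force: [0.3, 0.3, -0.9]
gripper_width: 59.8
```

```bash
python3 - <<'E'
from h import *
s=readout.read_state(); print(s['clock'],s['position'],s['joints'].round(2),s['gripper_width'])
p=shot('wrist','w3'); p['wr']=True
pickle.dump(p,open('w3.pkl','wb'))
print((R.from_matrix(Rg)*R.from_quat(s['ee_rot']).inv()).as_rotvec())
for nm in ['cover_middle','tab_face','cover_grip','handle_bar','lugs','mouth']:
    q=nets.tip_of(nm,p); print(nm,[(np.round(x['uv'],1),round(x['conf'],2),) for x in q[:2]], onz(ray(p,q[0]['uv']),205).round(1) if q else '')
E
```

```text
5.05 [488.06022965 203.09655072 356.78920754] [ 0.82 -0.1  -0.48  0.34 -0.77 -2.25] 59.797618619191844
[ 0.00996988 -0.01428949  0.00189264]
cover_middle [(array([322.3, 201.1]), 0.91), (array([352.4, 203.6]), 0.51)] [593.6 245.  205. ]
tab_face [(array([286.6, 204.4]), 0.64)] [612.1 208.8 205. ]
cover_grip [(array([303.8, 205.5]), 0.81)] [607.3 227.7 205. ]
handle_bar [(array([317.3, 308. ]), 0.64)] [860.9 332.  205. ]
lugs [(array([305.2, 202.7]), 0.67), (array([350.9, 201.6]), 0.57)] [602.4 227.8 205. ]
mouth []
```

View pics/w3.png

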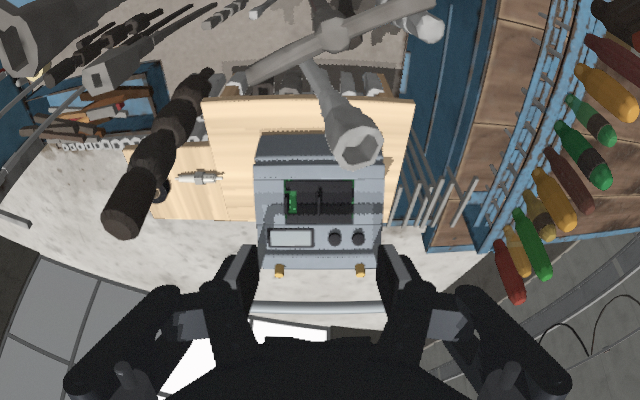

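```bash
python3 - <<'E'
from h import *
im=cv2.imread('pics/w3.png')[120:320,240:400]; cv2.imwrite('pics/w3c.png',cv2.resize(im,None,fx=3,fy=3,interpolation=cv2.INTER_CUBIC))
im=cv2.imread('pics/w3.png')[170:225,270:370]; cv2.imwrite('pics/w3d.png',cv2.resize(im,None,fx=8,fy=8,interpolation=cv2.INTER_CUBIC))
E
```

```text
(no output)
```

View pics/w3d.png

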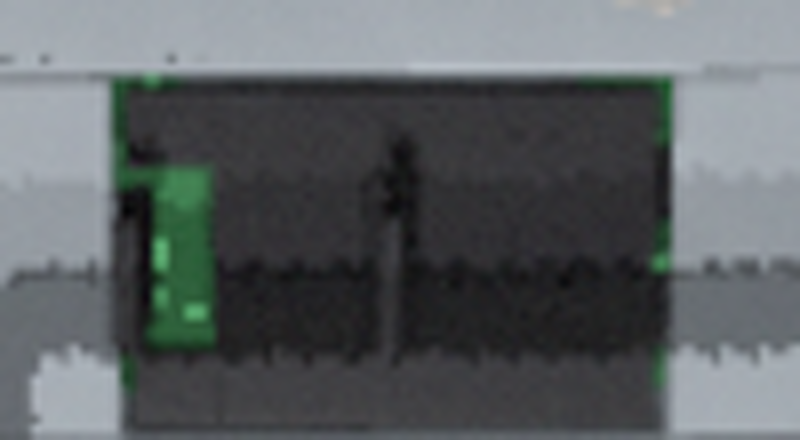

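View pics/w3c.png

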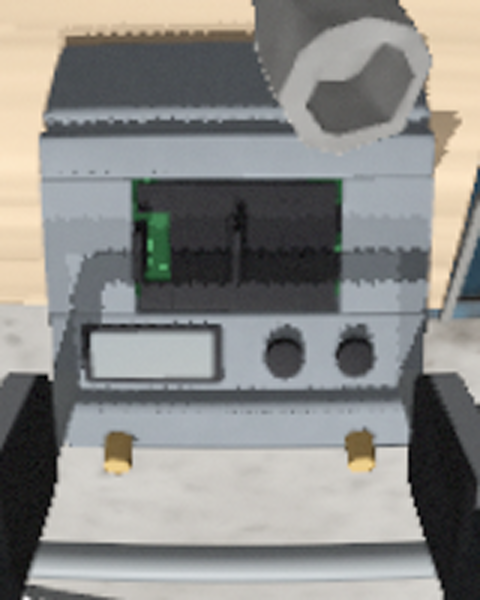

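```bash
cat > fit.py <<'E'
from h import *
from scipy.optimize import least_squares
def axes(a,sl=np.pi/6):
    e=np.array([np.cos(a),np.sin(a),0]); f=np.array([-np.sin(a),np.cos(a),0])
    return np.cos(sl)*e+np.sin(sl)*ez, f, -np.sin(sl)*e+np.cos(sl)*ez
def model(q,P):
    u,f,n=axes(q[3]); return np.array([q[:3]+u*a+f*b+n*c for a,b,c in P])
def fit(obs,q0=(601,245,202,psi)):
    # obs: list of (cal, pts(u,y,n), pix, sigma)
    def res(q):
        return np.concatenate([((np.array([proj(p,X) for X in model(q,P)])-px)/s).ravel() for p,P,px,s in obs])
    r=least_squares(res,q0,x_scale=[1,1,1,.01]); return r.x,res(r.x)
E
python3 - <<'E'
from fit import *
p=pickle.load(open('w3.pkl','rb'))
P=[(-26.5,-40,0),(-26.5,40,0),(26.5,40,0),(26.5,-40,0),(0,2,14),]
px=np.array([(114,75),(670,75),(665,430),(122,432)],float)/8+[270,170]
o=[(p,P[:4],px,.5)]
q,r=fit(o);print(q.round(2),np.degrees(q[3]),r.round(1))
o+= [(cal('top'),[(0,0,0)],np.array([[216.6,191.3]]),1.),(cal('side'),[(0,0,0)],np.array([[249.3,246.3]]),1.)]
q,r=fit(o);print(q.round(2),np.degrees(q[3]),r.round(1))
for X in [(0,2,14),(-10,2,14),(10,2,14),(-10,-38.5,14),(10,-38.5,14),(-10,-38.5,0),(10,-38.5,0),(10,2,0),(10,-2,0)]: print(X,((proj(p,model(q,[X])[0])-[270,170])*8).round())
E
```

```text
[6.0373e+02 2.4478e+02 1.9732e+02 3.4000e-01] 19.63132010519582 [-0.8  0.7  0.9  0.3 -0.3 -0.4  0.2 -0.7]
[6.0264e+02 2.4439e+02 1.9848e+02 3.4000e-01] 19.632483996581318 [-1.2  0.5  1.2  0.2 -0.  -0.2 -0.1 -0.4  0.6  0.1 -0.6  1.1]
(0, 2, 14) [407. 284.]
(-10, 2, 14) [407. 214.]
(10, 2, 14) [407. 353.]
(-10, -38.5, 14) [112. 215.]
(10, -38.5, 14) [117. 353.]
(-10, -38.5, 0) [123. 190.]
(10, -38.5, 0) [128. 323.]
(10, 2, 0) [407. 323.]
(10, -2, 0) [379. 323.]
```

```bash
sed -i 's/radians(19.3)/radians(19.63)/' h.py; cat >> h.py <<'E'
C0=np.array([602.6,244.4,198.5])
def loc(C=C0):
    s=readout.read_state(); d=s['position']-C
    print('t',round(s['clock'],2),'u,y,n',np.round([d@uu,d@ey,d@nn],2),'roterr',(R.from_matrix(Rg)*R.from_quat(s['ee_rot']).inv()).as_rotvec().round(4),'F uyn',np.round([s['contact_force']@uu,s['contact_force']@ey,s['contact_force']@nn],1),'T',np.round([s['wrist_torque']@uu,s['wrist_torque']@ey,s['wrist_torque']@nn],2),'w',round(s['gripper_width'],1))
    return s
def tgt(u,y,n,s,C=C0):
    X=C+u*uu+y*ey+n*nn; print('delta',(X-s['position']).round(1)); return X
E
python3 - <<'E'
from h import *
s=loc(); tgt(0,-15,60,s); print(uu,ey,nn,s['joints'].round(2))
E
```

```text
t 5.4 u,y,n [-18.61  -0.72 206.79] roterr [-0.0024  0.0003  0.0083] F uyn [ 0.3  0.5 -0.1] T [ 0.    1.03 -0.03] w 59.9
delta [  89.1   16.6 -117.8]
[0.81569346 0.29093672 0.5       ] [-0.33594478  0.94188168  0.        ] [-0.47094084 -0.16797239  0.8660254 ] [ 0.82 -0.11 -0.47  0.34 -0.77 -2.25]
```

Emit:
move_arm(steps=[[0.4,20,4,-15,0,0,0.008],[0.4,38,7,-45,0,0,0.008],[0.4,56,11,-75,0,0,0.008],[0.4,72,14,-100,0,0,0.008],[0.4,89,17,-118,0,0,0.008]])

```text
clock: 5.82
position: [579.1, 220.1, 246.5]
ee_rot: [-0.165, 0.952, 0.044, 0.253]
contact_force: [-0.3, -0.8, 1.2]
gripper_width: 59.6
```

```bash
python3 - <<'E'
from h import *
s=loc(); p=shot('wrist','w4'); p['wr']=True
pickle.dump(p,open('w4.pkl','wb'))
c=p['frame'][150:350,220:420]; cv2.imwrite('pics/w4c.png',cv2.resize(c,None,fx=3,fy=3,interpolation=cv2.INTER_CUBIC))
print(s['joints'].round(2))
E
```

```text
t 5.82 u,y,n [ -2.21 -15.02  56.75] roterr [ 0.0006 -0.0035  0.0003] F uyn [ 0.2 -0.7  1.3] T [0.01 0.99 0.01] w 59.6
[ 0.69  0.14 -0.54  0.41 -0.43 -2.25]
```

View pics/w4.png

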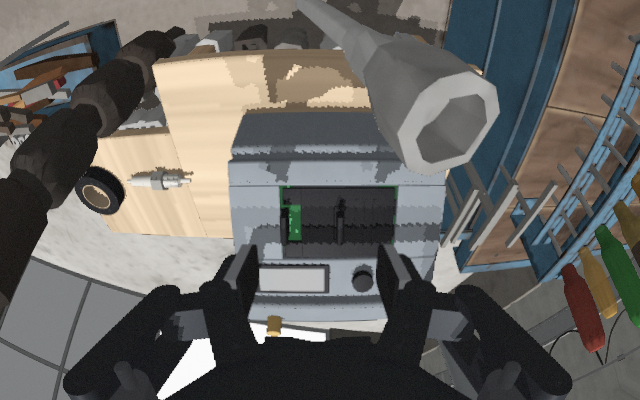

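View pics/w4c.png

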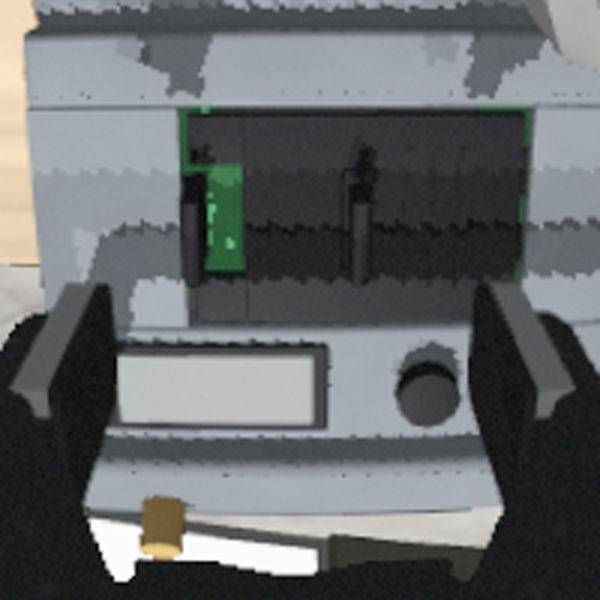

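```bash
python3 - <<'E'
from fit import *
p3=pickle.load(open('w3.pkl','rb'));p=pickle.load(open('w4.pkl','rb'))
P=[(-26.5,-40,0),(-26.5,40,0),(26.5,40,0),(26.5,-40,0)]
px3=np.array([(114,75),(670,75),(665,430),(122,432)],float)/8+[270,170]
px=np.array([(181,108),(532,107),(520,326),(188,327)],float)/3+[220,150]
q,r=fit([(p,P,px,.5)]);print(q.round(2),np.degrees(q[3]),r.round(1))
o=[(p,P,px,.5),(p3,P,px3,.5),(cal('top'),[(0,0,0)],np.array([[216.6,191.3]]),1.),(cal('side'),[(0,0,0)],np.array([[249.3,246.3]]),1.)]
q,r=fit(o);print(q.round(2),np.degrees(q[3]),r.round(1))
for X in [(-10,2,14),(10,2,14),(-10,-2,14),(-10,-38.5,14),(10,-38.5,14),(-10,-34.5,14),(10,-34.5,14),(-10,-38.5,0),(10,2,0),(10,-2,0)]: print(X,((proj(p,model(q,[X])[0])-[220,150])*3).round())
pos=np.array([579.1,220.1,246.5]); Rt=R.from_quat([-0.165, 0.952, 0.044, 0.253]).as_matrix()
for k in (0,3,6,9,12):
  print(k,[((proj(p,pos+Rt@np.array([x,y,-k]))-[220,150])*3).round().tolist() for x in (11,-11) for y in (-30,30)])
for nm in ['cover_grip','tab_face','cover_middle']:
    pass
E
```

```text
[6.0192e+02 2.4425e+02 1.9974e+02 3.5000e-01] 19.849212198711392 [-1.9  1.4  2.7  1.7 -0.9 -2.7 -0.  -0.9]
[6.0193e+02 2.4423e+02 1.9961e+02 3.5000e-01] 19.790885187533448 [-1.8  1.   2.6  1.5 -1.1 -2.9 -0.1 -1.3 -1.4  1.   1.6  0.4  0.5  0.4
 -0.1  0.4  0.5  0.3 -0.3  0.7]
(-10, 2, 14) [372. 201.]
(10, 2, 14) [370. 287.]
(-10, -2, 14) [353. 201.]
(-10, -38.5, 14) [180. 201.]
(10, -38.5, 14) [184. 287.]
(-10, -34.5, 14) [199. 201.]
(10, -34.5, 14) [203. 287.]
(-10, -38.5, 0) [188. 181.]
(10, 2, 0) [365. 262.]
(10, -2, 0) [348. 262.]
0 [[114.0, 264.0], [469.0, 264.0], [124.0, 376.0], [459.0, 376.0]]
3 [[111.0, 271.0], [472.0, 271.0], [121.0, 385.0], [462.0, 384.0]]
6 [[108.0, 278.0], [475.0, 278.0], [118.0, 393.0], [465.0, 393.0]]
9 [[104.0, 286.0], [478.0, 286.0], [115.0, 402.0], [468.0, 402.0]]
12 [[101.0, 294.0], [482.0, 294.0], [112.0, 412.0], [471.0, 411.0]]
```

```bash
sed -i 's/radians(19.63)/radians(19.75)/; s/602.6,244.4,198.5/602.0,244.2,199.5/' h.py; python3 - <<'E'
from h import *
s=loc(); tgt(0,-15,15,s); tgt(0,-15,-1.5,s)
E
```

```text
t 5.87 u,y,n [ -3.27 -15.38  51.67] roterr [ 0.004  -0.008   0.0032] F uyn [ 0.7 -1.  -2.4] T [-0.11  0.85 -0.04] w 59.8
delta [ 19.8   7.5 -30.1]
delta [ 27.6  10.3 -44.4]
```

Emit:
move_arm(steps=[[0.4,10,4,-15,0.004,-0.008,0.003],[0.4,20,7.5,-30,0.004,-0.008,0.003],[0.4,20,7.5,-30,0.004,-0.008,0.003]])

```text
clock: 6.12
position: [599.1, 227.5, 215.7]
ee_rot: [-0.166, 0.951, 0.045, 0.256]
contact_force: [0.4, -0.7, 0.0]
gripper_width: 59.8
```

```bash
python3 - <<'E'
from h import *
s=loc(); tgt(0,-15,-1.5,s); p=shot('wrist','w5'); p['wr']=True
pickle.dump(p,open('w5.pkl','wb'))
c=p['frame'][150:350,220:420]; cv2.imwrite('pics/w5c.png',cv2.resize(c,None,fx=3,fy=3,interpolation=cv2.INTER_CUBIC))
s=loc()
E
```

```text
t 6.12 u,y,n [  0.87 -14.74  18.23] roterr [-0.0011  0.0026 -0.0003] F uyn [ 0.1 -0.8 -0. ] T [-0.05  1.05  0.08] w 59.8
delta [  8.7   2.8 -17.5]
t 6.17 u,y,n [  1.58 -14.62  19.66] roterr [-0.0021  0.0042 -0.0004] F uyn [-0.  -0.2  0.6] T [0.04 1.03 0.03] w 59.8
```

View pics/w5c.png

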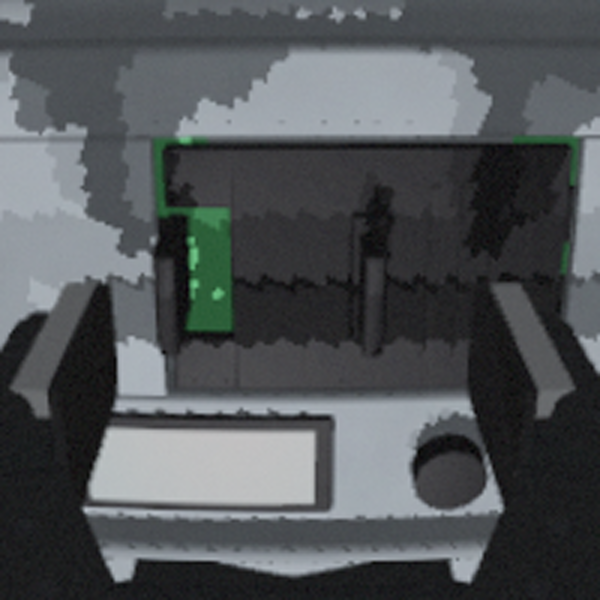

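```bash
python3 - <<'E'
from fit import *
p=pickle.load(open('w5.pkl','rb'));p4=pickle.load(open('w4.pkl','rb'))
P=[(-26.5,-40,0),(-26.5,40,0),(26.5,40,0),(26.5,-40,0)]
px=np.array([(154,138),(580,138),(565,395),(165,395)],float)/3+[220,150]
px4=np.array([(181,108),(532,107),(520,326),(188,327)],float)/3+[220,150]
q,r=fit([(p,P,px,.5)]);print(q.round(2),np.degrees(q[3]),r.round(1))
q,r=fit([(p,P,px,.5),(p4,P,px4,.5)]);print(q.round(2),np.degrees(q[3]),r.round(1))
s=readout.read_state();d=s['position']-q[:3];u,f,n=axes(q[3]);print(d@u,d@f,d@n)
for X in [(-10,2,14),(10,2,14),(-10,-38.5,14),(10,-38.5,14)]: print(X,((proj(p,model(q,[X])[0])-[220,150])*3).round())
E
```

```text
[6.0077e+02 2.4382e+02 2.0050e+02 3.5000e-01] 20.04649954079027 [-2.5  2.1  5.1  1.2 -3.7 -4.1  0.8  0. ]
[6.0120e+02 2.4398e+02 2.0025e+02 3.5000e-01] 19.963974342370097 [-2.1  2.4  4.6  1.8 -4.3 -4.   0.9 -0.  -2.3  1.   3.3  0.9 -0.2 -2.8
 -0.2 -0.8]
1.8811517875283004 -14.646354497684587 18.621853447621394
(-10, 2, 14) [389. 256.]
(10, 2, 14) [385. 358.]
(-10, -38.5, 14) [153. 257.]
(10, -38.5, 14) [160. 358.]
```

Emit:
move_arm(steps=[[0.4,4,1.2,-9,0,0,0],[0.4,8,2.5,-18,0,0,0],[0.4,8,2.5,-18,0,0,0]])

```text
clock: 6.42
position: [606.7, 230.4, 200.4]
ee_rot: [-0.166, 0.951, 0.046, 0.258]
contact_force: [-0.1, -0.9, -0.5]
gripper_width: 60.0
```

```bash
python3 - <<'E'
from h import *
s=loc(); p=shot('wrist','w6'); p['wr']=True
pickle.dump(p,open('w6.pkl','wb'))
c=p['frame'][150:350,220:420]; cv2.imwrite('pics/w6c.png',cv2.resize(c,None,fx=3,fy=3,interpolation=cv2.INTER_CUBIC))
s=loc()
E
```

```text
t 6.42 u,y,n [  0.24 -14.56   0.87] roterr [-0.0032  0.0057 -0.0012] F uyn [-0.6 -0.8 -0.2] T [-0.03  1.04 -0.02] w 60.0
t 6.47 u,y,n [  0.6  -14.52   1.42] roterr [-0.0037  0.0063 -0.0011] F uyn [-0.5 -0.1 -0.3] T [-0.    0.94 -0.02] w 59.5
```

View pics/w6c.png

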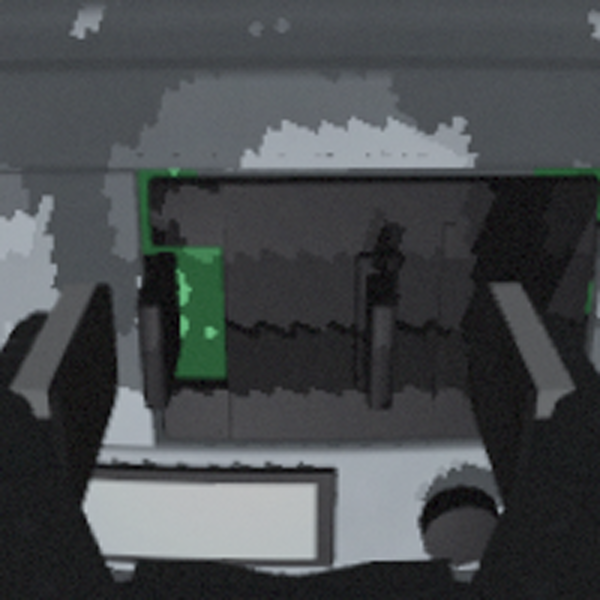

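Emit:
move_arm(steps=[[0.4,1,0.3,-1.7,0,0,0],[0.04,1,0.3,-1.7,0,0,0],[0.0,1,0.3,-1.7,0,0,0],[0.0,1,0.3,-1.7,0,0,0]])

```text
clock: 6.8
position: [608.1, 230.3, 199.6]
ee_rot: [-0.165, 0.951, 0.045, 0.258]
contact_force: [1.4, -5.5, 2.6]
gripper_width: 42.8
```

```bash
python3 - <<'E'
from h import *
s=loc(); p=shot('wrist','w7'); p['wr']=True
pickle.dump(p,open('w7.pkl','wb'))
c=p['frame'][150:350,220:420]; cv2.imwrite('pics/w7c.png',cv2.resize(c,None,fx=3,fy=3,interpolation=cv2.INTER_CUBIC))
s=loc()
E
```

```text
t 6.8 u,y,n [  0.95 -15.09  -0.45] roterr [-0.0032  0.0065 -0.0001] F uyn [ 0.8 -5.7  2.6] T [-1.46  0.73 -0.02] w 42.8
t 6.85 u,y,n [  0.86 -15.11  -0.59] roterr [-0.0033  0.0064 -0.0001] F uyn [ 1.2 -5.4  3.2] T [-1.39  0.69  0.03] w 42.7
```

View pics/w7c.png

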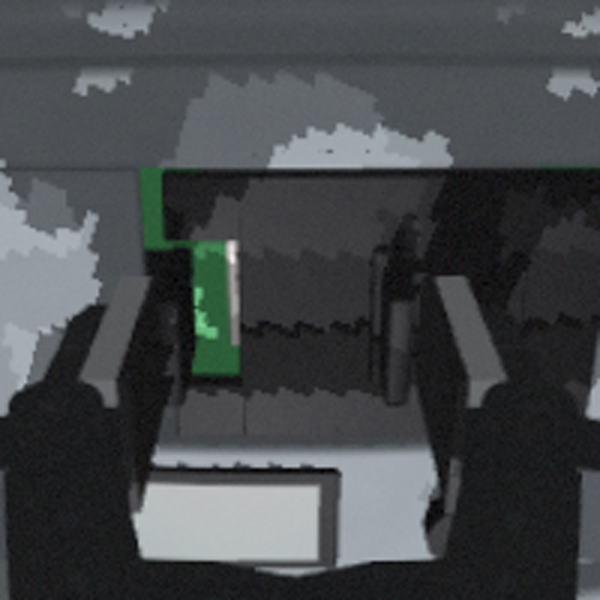

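Emit:
move_arm(steps=[[-0.06,0,0,0,0,0,0],[-0.12,0,0,0,0,0,0],[-0.18,0,0,0,0,0,0],[-0.22,0,0,0,0,0,0],[-0.25,0,0,0,0,0,0]])

```text
clock: 7.27
position: [607.5, 231.6, 199.9]
ee_rot: [-0.166, 0.95, 0.046, 0.259]
contact_force: [-5.9, -2.7, 8.0]
gripper_width: 32.7
```

```bash
python3 - <<'E'
from h import *
s=loc(); p=shot('wrist','w8'); p['wr']=True
pickle.dump(p,open('w8.pkl','wb'))
c=p['frame'][150:350,220:420]; cv2.imwrite('pics/w8c.png',cv2.resize(c,None,fx=3,fy=3,interpolation=cv2.INTER_CUBIC))
s=loc()
E
```

```text
t 7.27 u,y,n [  0.95 -13.73  -0.11] roterr [-0.0049  0.0074 -0.0024] F uyn [-1.6 -0.6 10.2] T [0.02 1.79 0.  ] w 32.7
t 7.32 u,y,n [  0.91 -13.73  -0.16] roterr [-0.0047  0.0073 -0.0024] F uyn [-3.   0.1 10.9] T [0.02 1.82 0.01] w 32.8
```

View pics/w8c.png

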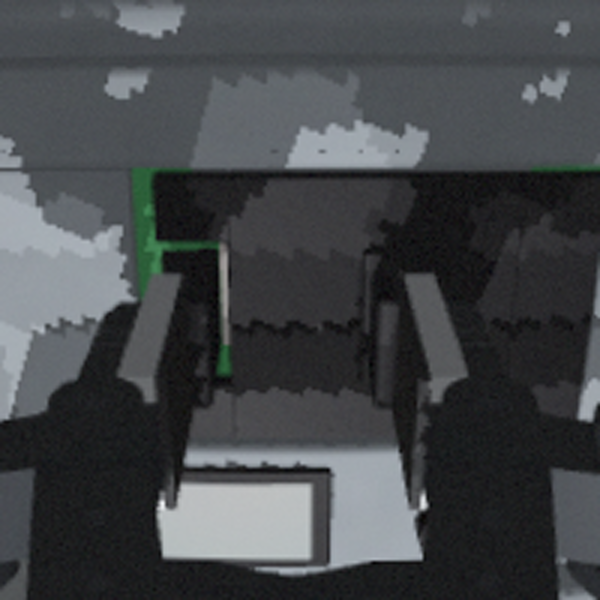

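Emit:
move_arm(steps=[[-0.5,0,0,0,0,0,0],[-0.5,-0.5,-0.1,0.9,-0.016,-0.006,-0.01],[-0.5,-1.2,-0.3,2.2,-0.04,-0.0145,-0.025],[-0.5,-2.5,-0.7,4.5,-0.08,-0.029,-0.05],[-0.5,-2.5,-0.7,4.5,-0.08,-0.029,-0.05]])

```text
clock: 7.73
position: [604.7, 230.8, 202.6]
ee_rot: [-0.155, 0.952, -0.002, 0.266]
contact_force: [-0.3, -1.1, 0.1]
gripper_width: 32.1
```

```bash
python3 - <<'E'
from h import *
s=loc(); p=shot('wrist','w9'); p['wr']=True
pickle.dump(p,open('w9.pkl','wb'))
c=p['frame'][150:350,220:420]; cv2.imwrite('pics/w9c.png',cv2.resize(c,None,fx=3,fy=3,interpolation=cv2.INTER_CUBIC))
s=loc()
E
```

```text
t 7.73 u,y,n [ -0.13 -13.5    3.69] roterr [0.0788 0.0351 0.0458] F uyn [-0.5 -1.   0.4] T [ 0.1   0.78 -0.22] w 32.1
t 7.78 u,y,n [ -0.08 -13.59   3.53] roterr [0.0759 0.034  0.046 ] F uyn [-0.3  0.1  0.8] T [ 0.34  1.16 -0.06] w 32.2
```

View pics/w9c.png

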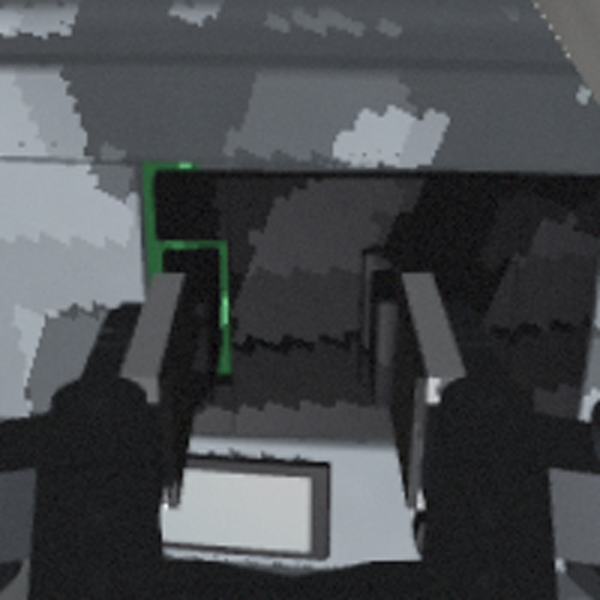

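The cover is tilting with the gripper at almost no force, so I'll finish the swing.

Emit:
move_arm(steps=[[-0.5,-0.8,-0.3,1.5,-0.028,-0.01,-0.017],[-0.5,-1.6,-0.6,3,-0.056,-0.02,-0.034],[-0.5,-2.6,-0.9,4.7,-0.085,-0.03,-0.052],[-0.5,-2.6,-0.9,4.7,-0.085,-0.03,-0.052]])

```text
clock: 8.12
position: [602.4, 230.6, 207.0]
ee_rot: [-0.14, 0.951, -0.05, 0.273]
contact_force: [-0.1, -0.0, 1.0]
gripper_width: 32.1
```

```bash
python3 - <<'E'
from h import *
s=loc(); p=shot('wrist','w10'); p['wr']=True
pickle.dump(p,open('w10.pkl','wb'))
c=p['frame'][150:350,220:420]; cv2.imwrite('pics/w10c.png',cv2.resize(c,None,fx=3,fy=3,interpolation=cv2.INTER_CUBIC))
s=loc()
E
```

```text
t 8.12 u,y,n [  0.11 -12.97   8.61] roterr [0.1609 0.0634 0.0978] F uyn [0.4 0.  0.9] T [ 0.36  1.09 -0.22] w 32.1
t 8.17 u,y,n [ -0.03 -13.28   8.59] roterr [0.1601 0.0629 0.0982] F uyn [ 0.4 -0.6  0.1] T [ 0.38  1.06 -0.2 ] w 32.2
```

View pics/w10c.png

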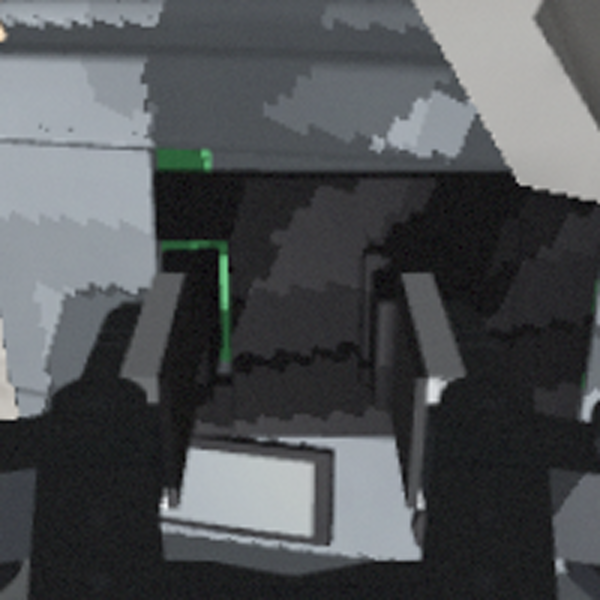

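Emit:
move_arm(steps=[[-0.5,1,-2.8,0,0,0,0],[-0.5,2,-5.6,0,0,0,0],[-0.5,3,-8.5,0,0,0,0],[-0.5,4.1,-11.5,0,0,0,0],[-0.5,4.1,-11.5,0,0,0,0]])

```text
clock: 8.58
position: [607.2, 217.9, 208.4]
ee_rot: [-0.139, 0.95, -0.05, 0.274]
contact_force: [-1.6, 1.1, 1.6]
gripper_width: 32.0
```

```bash
python3 - <<'E'
from h import *
s=loc(); p=shot('wrist','w11'); p['wr']=True
pickle.dump(p,open('w11.pkl','wb'))
c=p['frame'][150:350,220:420]; cv2.imwrite('pics/w11c.png',cv2.resize(c,None,fx=3,fy=3,interpolation=cv2.INTER_CUBIC))
p=shot('side'); c=p['frame'][180:290,200:310]; cv2.imwrite('pics/s11c.png',cv2.resize(c,None,fx=5,fy=5,interpolation=cv2.INTER_CUBIC))
s=loc()
E
```

```text
t 8.58 u,y,n [  0.98 -26.56   9.65] roterr [0.1602 0.0656 0.1003] F uyn [-0.2  1.6  2. ] T [ 0.78  0.9  -0.19] w 32.0
t 8.68 u,y,n [  0.96 -26.52   9.62] roterr [0.1609 0.0656 0.1006] F uyn [-0.3  0.3  4.2] T [ 0.6   0.81 -0.17] w 32.0
```

View pics/w11c.png

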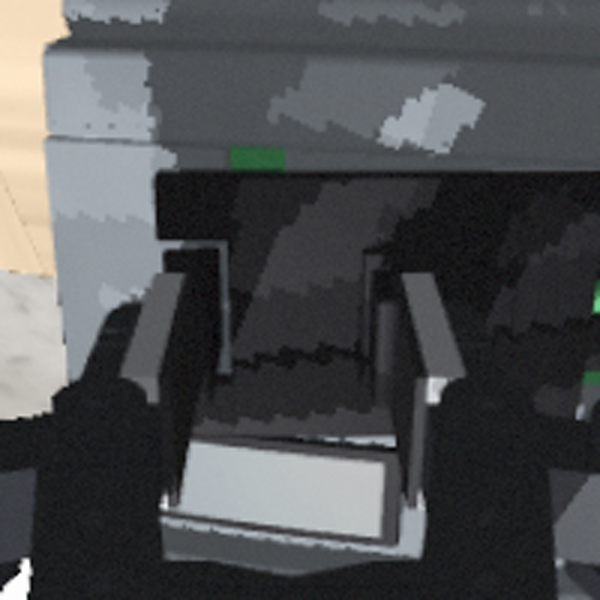

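View pics/s11c.png

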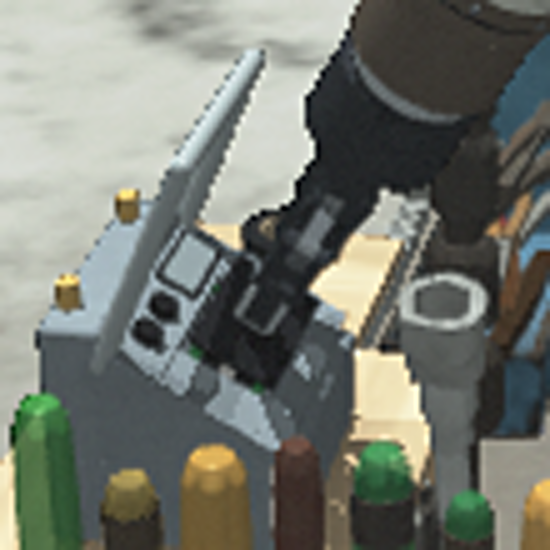

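Emit:
move_arm(steps=[[-0.5,-2.3,-0.8,4.3,0,0,0],[-0.5,-7,-2.5,13,0,0,0],[-0.5,-16,-6,30,0,0,0],[-0.5,-30,-11,55,0,0,0],[-0.5,-45,-16,83,0,0,0]])

```text
clock: 9.1
position: [560.4, 200.4, 288.4]
ee_rot: [-0.139, 0.951, -0.052, 0.27]
contact_force: [0.5, 1.2, 0.1]
gripper_width: 31.8
```

Emit:
move_arm(steps=[[-0.5,-16,-6,30,0,0,0],[-0.5,-35,-14,60,0,0,0],[-0.5,-55,-24,90,0,0,0],[-0.5,-75,-34,120,0,0,0],[-0.5,-90,-45,150,0,0,0]])

```text
clock: 9.52
position: [469.9, 155.7, 440.9]
ee_rot: [-0.139, 0.951, -0.051, 0.272]
contact_force: [0.6, 0.9, 0.7]
gripper_width: 32.1
```

```bash
python3 - <<'E'
from h import *
s=loc(); print(s['position'],s['joints'].round(2)); p=shot('wrist','w12'); p['wr']=True
pickle.dump(p,open('w12.pkl','wb'))
E
```

```text
t 9.52 u,y,n [-12.95 -38.67 286.17] roterr [0.1627 0.062  0.1001] F uyn [1.1 0.6 0.1] T [ 0.41  0.94 -0.2 ] w 32.1
[469.85090548 155.66305039 440.85411283] [ 0.89 -0.19 -0.43  0.52 -1.04 -2.37]
```

View pics/w12.png

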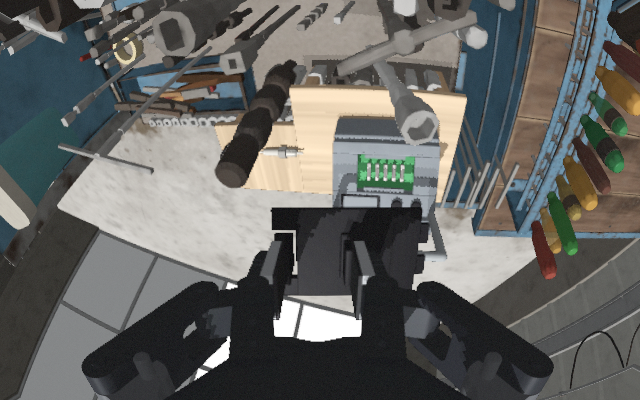

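The cover is off and held squarely, and the green fuse board is visible at (385,172). Next I'll work out the transfer to the tray.

```bash
cat >> h.py <<'E'
ty=np.radians(17.0); tx=np.array([np.cos(ty),np.sin(ty),0]); tyy=np.array([-np.sin(ty),np.cos(ty),0]); T0=np.array([443.,-368.6,0])
Rp=np.column_stack([np.cross(tx,-ez),tx,-ez])
E
python3 - <<'E'
from h import *
s=readout.read_state()
rv=(R.from_matrix(Rp)*R.from_quat(s['ee_rot']).inv()).as_rotvec(); print(rv,np.degrees(np.linalg.norm(rv)),rv/4)
print(T0+-27*tx-12*tyy-s['position'],Rp)
# cover in hand check
p=pickle.load(open('w12.pkl','rb')); Rt=R.from_quat(s['ee_rot']).as_matrix()
for u,y,n in [(-25,-38,0),(-25,38,0),(25,38,0),(-10,-32,14),(-10,2,14),(10,2,14)]:
    print((u,y,n),proj(p,s['position']+Rt@np.array([-u,y+15,-n])).round(1))
c=p['frame'][190:310,260:440]; cv2.imwrite('pics/w12c.png',cv2.resize(c,None,fx=4.4,fy=4.4,interpolation=cv2.INTER_CUBIC))
E
```

```text
[ 0.45734718  0.4374343  -1.51657042] 94.15530750112198 [ 0.11433679  0.10935857 -0.3791426 ]
[ -49.44039609 -543.1493092  -449.66891636] [[-0.2923717   0.95630476 -0.        ]
 [ 0.95630476  0.2923717  -0.        ]
 [ 0.          0.         -1.        ]]
(-25, -38, 0) [264.5 225.4]
(-25, 38, 0) [421.6 225.5]
(25, 38, 0) [409.2 309.8]
(-10, -32, 14) [274.6 267.6]
(-10, 2, 14) [350.4 268.2]
(10, 2, 14) [348.3 304.6]
```

View pics/w12c.png

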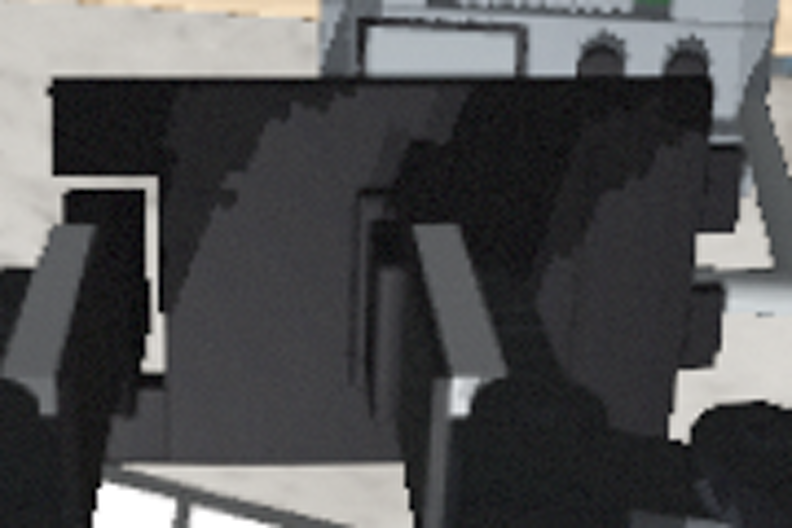

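```bash
python3 - <<'E'
from h import *
p=pickle.load(open('w12.pkl','rb')); pos=np.array([469.85090548,155.66305039,440.85411283]); Rt=R.from_quat([-0.139, 0.951, -0.051, 0.272]).as_matrix()
for c in (0,2,-2):
  for u,y,n in [(-25,-38,0),(-25,38,0),(25,38,0),(-10,2,14)]:
    print(c,(u,y,n),proj(p,pos+Rt@np.array([-u,y+15,-n+c])).round(1))
from scipy.optimize import least_squares
P=np.array([(-25,-38,0),(-25,38,0),(25,38,0)]);px=np.array([(272,207.7),(421.8,208.2),(411.8,290)])
f=lambda q:np.concatenate([proj(p,pos+Rt@np.array([-u+q[0],y+q[1],-n+q[2]]))-x for (u,y,n),x in zip(P,px)])
r=least_squares(f,[0,15,0]);print(r.x,r.fun.round(1))
f=lambda q:np.concatenate([proj(p,pos+Rt@(R.from_euler('xyz',q[3:]).as_matrix()@np.array([-u,y,-n])+q[:3]))-x for (u,y,n),x in zip(P,px)])
r=least_squares(f,[0,15,0,0,0,0]);print(r.x.round(3),r.fun.round(1))
s=readout.read_state(); print(s['position'],s['ee_rot'])
E
```

```text
0 (-25, -38, 0) [270.2 212. ]
0 (-25, 38, 0) [421.9 211.7]
0 (25, 38, 0) [410.5 294.9]
0 (-10, 2, 14) [353.8 252.3]
2 (-25, -38, 0) [270.8 210.7]
2 (-25, 38, 0) [420.7 210.4]
2 (25, 38, 0) [409.6 293. ]
2 (-10, 2, 14) [353.3 250.4]
-2 (-25, -38, 0) [269.6 213.3]
-2 (-25, 38, 0) [423.1 212.9]
-2 (25, 38, 0) [411.4 296.9]
-2 (-10, 2, 14) [354.2 254.2]
[ 1.39778736 15.79161268  2.38168062] [ 0.3  0.1  0.3 -0.6 -0.7  0.6]
[ 1.062 15.533  4.231 -0.087  0.046 -0.028] [ 0.  0.  0.  0.  0. -0.]
[470.12862814 155.1796161  449.66891636] [-0.13816554  0.94941099 -0.04787875  0.27791489]
```

Emit:
move_arm(steps=[[-0.5,-2,-27,10,0.023,0.022,-0.076],[-0.5,-5,-54,20,0.046,0.044,-0.152],[-0.5,-7,-81,30,0.069,0.066,-0.227],[-0.5,-10,-108,40,0.091,0.087,-0.303],[-0.5,-12,-136,50,0.114,0.109,-0.379]])

```text
clock: 9.98
position: [458.7, 19.8, 490.0]
ee_rot: [0.057, 0.975, -0.04, 0.213]
contact_force: [1.1, 0.6, -0.1]
gripper_width: 32.3
```

Emit:
move_arm(steps=[[-0.5,-2,-27,0,0.023,0.022,-0.076],[-0.5,-5,-54,0,0.046,0.044,-0.152],[-0.5,-7,-81,0,0.069,0.066,-0.227],[-0.5,-10,-108,0,0.091,0.087,-0.303],[-0.5,-12,-136,0,0.114,0.109,-0.379]])

```text
clock: 10.4
position: [446.8, -116.2, 489.6]
ee_rot: [0.249, 0.957, -0.027, 0.145]
contact_force: [0.3, 0.5, -0.1]
gripper_width: 32.0
```

Emit:
move_arm(steps=[[-0.5,-2,-27,0,0.023,0.022,-0.076],[-0.5,-5,-54,0,0.046,0.044,-0.152],[-0.5,-7,-81,0,0.069,0.066,-0.227],[-0.5,-10,-108,0,0.091,0.087,-0.303],[-0.5,-12,-136,0,0.114,0.109,-0.379]])

```text
clock: 10.82
position: [434.9, -252.2, 489.6]
ee_rot: [0.431, 0.899, -0.013, 0.071]
contact_force: [1.0, -0.3, 0.0]
gripper_width: 32.1
```

Emit:
move_arm(steps=[[-0.5,-2,-27,0,0.023,0.022,-0.076],[-0.5,-5,-54,0,0.046,0.044,-0.152],[-0.5,-7,-81,0,0.069,0.066,-0.227],[-0.5,-10,-108,0,0.091,0.087,-0.303],[-0.5,-12,-136,0,0.114,0.109,-0.379]])

```text
clock: 11.23
position: [423.1, -388.2, 489.4]
ee_rot: [0.594, 0.804, 0.002, -0.006]
contact_force: [0.4, -1.3, 0.2]
gripper_width: 31.8
```

```bash
python3 - <<'E'
from h import *
s=readout.read_state(); p=shot('wrist','w13'); p['wr']=True
p['state']=s; pickle.dump(p,open('w13.pkl','wb'))
s=readout.read_state()
print(s['clock'],s['position'],s['joints'].round(2),s['gripper_width'],(R.from_matrix(Rp)*R.from_quat(s['ee_rot']).inv()).as_rotvec().round(4),s['contact_force'].round(1))
print(T0+-27*tx-12*tyy-s['position'])
E
```

```text
11.2833 [ 423.74829099 -392.57382417  486.44682653] [-0.47  0.26  0.45 -0.   -1.78 -2.38] 32.057279494824805 [-0.0113 -0.0136  0.0063] [ 3.  -1.6 -1.2]
[  -3.06005895    4.60413107 -486.44682653]
```

View pics/w13.png

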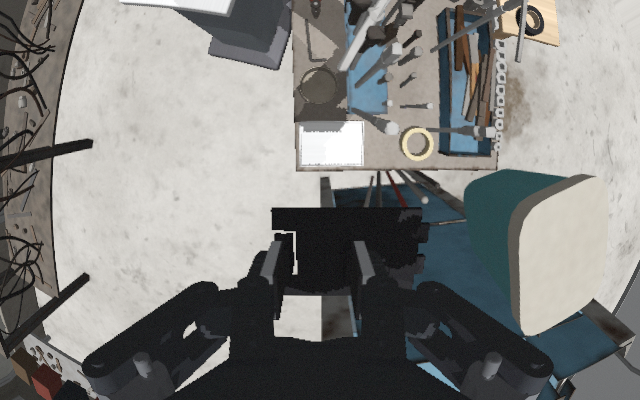

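```bash
python3 - <<'E'
from h import *
p=pickle.load(open('w13.pkl','rb'))
g=(p['frame'].min(2)>190).astype(np.uint8); m=np.zeros_like(g); m[115:170,295:367]=g[115:170,295:367]
n,l,st,ce=cv2.connectedComponentsWithStats(m); i=1+np.argmax(st[1:,4]); print(st[i],ce[i])
q=nets.silhouettes('tray',optics.get_image('wrist')); print([(x['extent'],x['conf']) for x in q[:2]])
cs,_=cv2.findContours((l==i).astype(np.uint8),cv2.RETR_EXTERNAL,cv2.CHAIN_APPROX_NONE)
w=np.array([onz(ray(p,u),5)[:2] for u in cs[0][:,0,:]],np.float32)
r=cv2.minAreaRect(w); print(r, cv2.boxPoints(r).round())
if q:
    cs,_=cv2.findContours(q[0]['region'].astype(np.uint8),cv2.RETR_EXTERNAL,cv2.CHAIN_APPROX_NONE)
    c=max(cs,key=cv2.contourArea); w=np.array([onz(ray(p,u),8)[:2] for u in c[:,0,:]],np.float32)
    r=cv2.minAreaRect(w); print(r, cv2.boxPoints(r).round())
c=p['frame'][60:200,270:440]; cv2.imwrite('pics/w13c.png',cv2.resize(c,None,fx=4.2,fy=4.2,interpolation=cv2.INTER_CUBIC))
pt=cal('top'); p2=pickle.load(open('w2.pkl','rb'))
print('rodhead',tri([ray(pt,(452.1,223.3)),ray(p,(390.5,128))]))
for z in (0,200,300,350): 
  for X in [(474,-321,z),(469,-307,z)]: print(z,X,proj(p,X).round())
E
```

```text
[ 299  121   66   46 2464] [332.9650974  146.13595779]
[([301.1, 122.3, 364.6, 165.5], 0.72)]
((444.08203125, -369.1919250488281), (132.99610900878906, 92.14677429199219), 18.177730560302734) [[ 367. -346.]
 [ 395. -434.]
 [ 522. -392.]
 [ 493. -305.]]
((445.5936279296875, -364.9909973144531), (130.83047485351562, 92.88870239257812), 18.490020751953125) [[ 369. -342.]
 [ 398. -430.]
 [ 522. -388.]
 [ 493. -300.]]
rodhead (array([ 470.47660533, -311.35919973,  343.9988523 ]), [np.float64(0.44130518422382903), np.float64(0.4413051842237811)])
0 (474, -321, 0) [352. 126.]
0 (469, -307, 0) [352. 118.]
200 (474, -321, 200) [368. 131.]
200 (469, -307, 200) [367. 120.]
300 (474, -321, 300) [382. 136.]
300 (469, -307, 300) [382. 122.]
350 (474, -321, 350) [393. 140.]
350 (469, -307, 350) [392. 124.]
```

View pics/w13c.png

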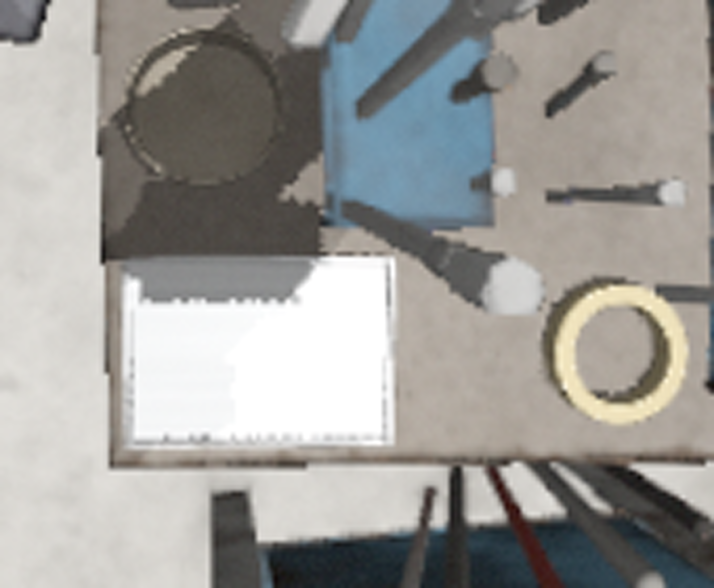

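```bash
sed -i 's/ty=np.radians(17.0)/ty=np.radians(17.7)/; s/443.,-368.6,0/444.3,-368.6,0/' h.py; cat >> h.py <<'E'
def locp():
    s=readout.read_state(); d=s['position']-T0
    print('t',round(s['clock'],2),'xyz\'',np.round([d@tx,d@tyy,d[2]],2),'rot',(R.from_matrix(Rp)*R.from_quat(s['ee_rot']).inv()).as_rotvec().round(4),'F',s['contact_force'].round(1),'w',round(s['gripper_width'],1),'delta',(T0-27*tx-12*tyy-s['position']).round(1))
    return s
E
python3 - <<'E'
from h import *
locp()
E
```

```text
t 11.38 xyz' [-25.56 -13.16 486.95] rot [-0.011  -0.0111  0.0106] F [-0.2  0.4 -1.1] w 32.1 delta [  -1.7    0.7 -487. ]
```

Emit:
move_arm(steps=[[-0.5,-1,0.5,-35,-0.011,-0.011,0.01],[-0.5,-1.7,0.7,-70,-0.011,-0.011,0.01],[-0.5,-1.7,0.7,-105,-0.011,-0.011,0.01],[-0.5,-1.7,0.7,-140,-0.011,-0.011,0.01],[-0.5,-1.7,0.7,-175,-0.011,-0.011,0.01]])

```text
clock: 11.8
position: [421.3, -384.9, 314.2]
ee_rot: [0.588, 0.809, 0.0, 0.003]
contact_force: [0.8, 0.3, -0.8]
gripper_width: 32.3
```

Emit:
move_arm(steps=[[-0.5,0,0,-35,0,0,0],[-0.5,0,0,-70,0,0,0],[-0.5,0,0,-105,0,0,0],[-0.5,0,0,-140,0,0,0],[-0.5,0,0,-175,0,0,0]])

```text
clock: 12.22
position: [421.6, -385.1, 139.5]
ee_rot: [0.588, 0.809, 0.0, 0.004]
contact_force: [0.3, -0.9, -0.1]
gripper_width: 32.2
```

Emit:
move_arm(steps=[[-0.5,0,0,-25,0,0,0],[-0.5,0,0,-50,0,0,0],[-0.5,0,0,-75,0,0,0],[-0.5,0,0,-85,0,0,0],[-0.5,0,0,-85,0,0,0]])

```text
clock: 12.63
position: [420.4, -384.6, 53.2]
ee_rot: [0.589, 0.808, -0.0, 0.0]
contact_force: [0.2, 0.8, -0.5]
gripper_width: 32.1
```

```bash
python3 - <<'E'
from h import *
s=locp(); p=shot('wrist','w14'); p['wr']=True
p['state']=s; pickle.dump(p,open('w14.pkl','wb')); locp()
E
```

```text
t 12.63 xyz' [-27.67  -7.97  53.18] rot [ 0.0009  0.0001 -0.0034] F [ 0.2  0.8 -0.5] w 32.1 delta [  1.9  -3.6 -53.2]
t 12.68 xyz' [-26.68  -9.31  55.13] rot [ 0.0032  0.0033 -0.0039] F [-0.4 -0.2 -0.5] w 32.4 delta [  0.5  -2.7 -55.1]
```

View pics/w14.png

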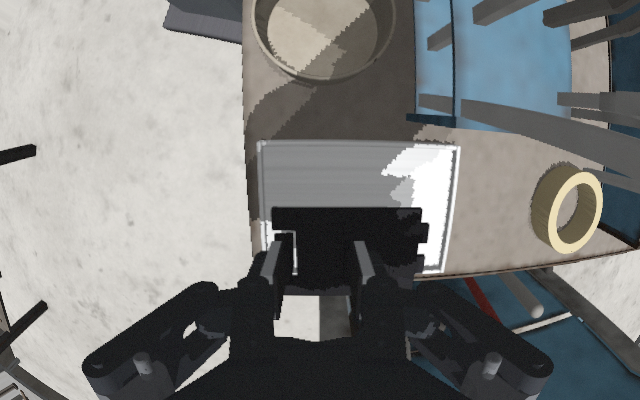

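```bash
python3 - <<'E'
from h import *
p=pickle.load(open('w14.pkl','rb'))
for X,u in [((-65,46),(258,142)),((65,46),(459,147)),((65,-46),(442,271)),((-65,-46),None)]:
    q=T0+X[0]*tx+X[1]*tyy+10*ez; print(X,'pred',proj(p,q).round(1),u, (onz(ray(p,u),10)-q).round(1) if u else '')
c=p['frame'][130:310,240:480]; cv2.imwrite('pics/w14c.png',cv2.resize(c,None,fx=3.3,fy=3.3,interpolation=cv2.INTER_CUBIC))
E
```

```text
(-65, 46) pred [257.1 142.6] (258, 142) [0.4 0.5 0. ]
(65, 46) pred [462.1 146.7] (459, 147) [-2.1 -1.   0. ]
(65, -46) pred [444.8 273.4] (442, 271) [-3.2  1.3  0. ]
(-65, -46) pred [264.7 276.7] None
```

View pics/w14c.png

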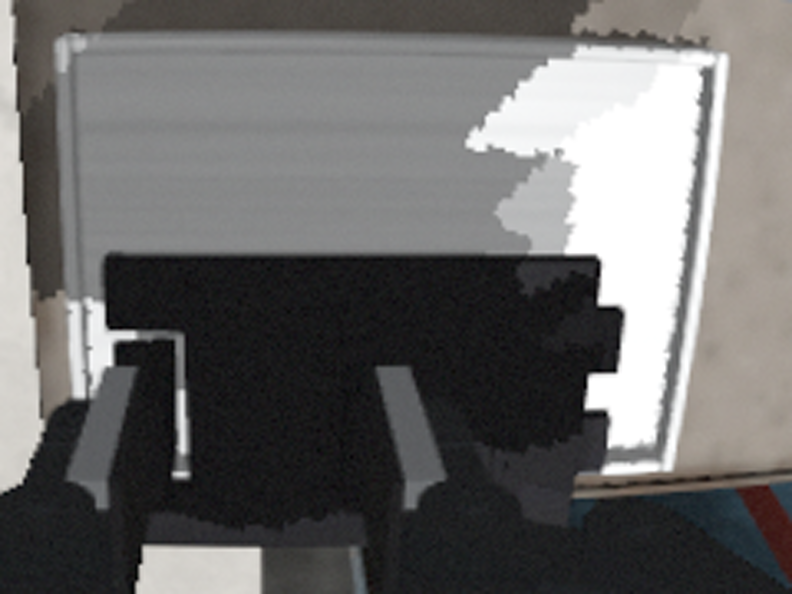

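Emit:
move_arm(steps=[[-0.5,0.5,0.3,-12,0.003,0.003,-0.004],[-0.5,1,0.5,-24,0.003,0.003,-0.004],[-0.5,1,0.5,-35,0.003,0.003,-0.004],[-0.5,1,0.5,-38,0.003,0.003,-0.004],[-0.5,1,0.5,-38,0.003,0.003,-0.004]])

```text
clock: 13.1
position: [422.8, -385.5, 16.9]
ee_rot: [0.59, 0.807, 0.0, 0.001]
contact_force: [0.2, -0.9, -0.8]
gripper_width: 31.9
```

```bash
python3 - <<'E'
from h import *
s=locp(); p=shot('wrist','w15'); p['wr']=True
p['state']=s; pickle.dump(p,open('w15.pkl','wb')); locp()
c=p['frame'][130:310,240:480]; cv2.imwrite('pics/w15c.png',cv2.resize(c,None,fx=3.3,fy=3.3,interpolation=cv2.INTER_CUBIC))
E
```

```text
t 13.1 xyz' [-25.65  -9.6   16.93] rot [0.0003 0.0012 0.0013] F [ 0.2 -0.9 -0.8] w 31.9 delta [ -0.6  -2.7 -16.9]
t 13.15 xyz' [-25.35 -10.02  17.58] rot [0.0011 0.0022 0.0012] F [ 0.3 -0.2 -0.8] w 32.2 delta [ -1.   -2.4 -17.6]
```

View pics/w15c.png

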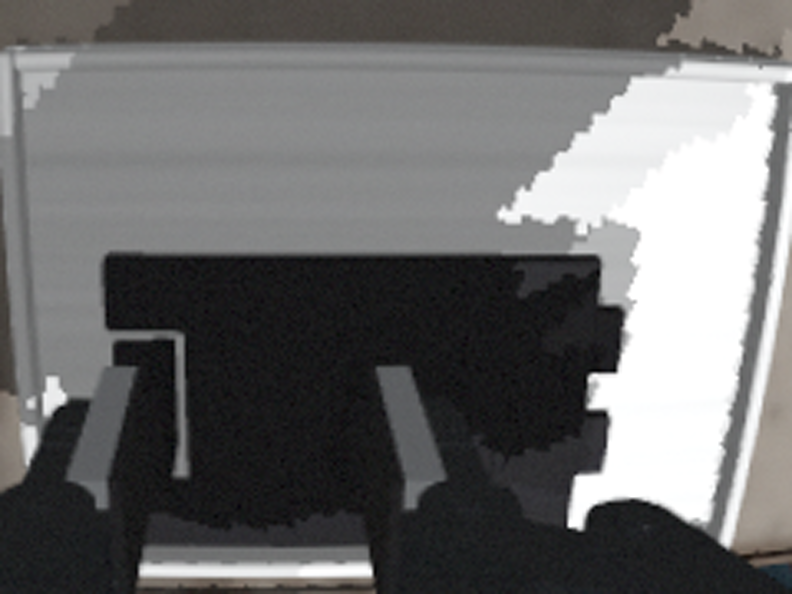

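Emit:
move_arm(steps=[[-0.5,-0.6,2,0,0,0,0],[-0.5,-1.2,4,-1,0,0,0],[-0.5,-1.2,4,-2.5,0,0,0],[-0.5,-1.2,4,-4,0,0,0],[-0.5,-1.2,4,-4,0,0,0]])

```text
clock: 13.57
position: [421.8, -381.6, 13.4]
ee_rot: [0.59, 0.807, 0.0, 0.001]
contact_force: [-0.6, 1.3, -1.1]
gripper_width: 32.3
```

```bash
python3 - <<'E'
from h import *
locp()
E
```

```text
t 13.57 xyz' [-25.41  -5.53  13.37] rot [0.0008 0.0021 0.0013] F [-0.6  1.3 -1.1] w 32.3 delta [  0.5  -6.6 -13.4]
```

Emit:
move_arm(steps=[[-0.5,0,0,-0.7,0,0,0],[-0.5,0,0,-1.4,0,0,0],[-0.5,0,0,-1.4,0,0,0]])

```text
clock: 13.82
position: [421.8, -381.7, 11.9]
ee_rot: [0.59, 0.807, 0.0, 0.001]
contact_force: [-0.9, -1.0, -0.6]
gripper_width: 32.3
```

```bash
python3 - <<'E'
from h import *
locp()
E
```

```text
t 13.82 xyz' [-25.45  -5.63  11.88] rot [0.0007 0.0019 0.0014] F [-0.9 -1.  -0.6] w 32.3 delta [  0.5  -6.5 -11.9]
```

Emit:
move_arm(steps=[[-0.5,0,0,-0.7,0,0,0],[-0.5,0,0,-1.2,0,0,0],[-0.5,0,0,-1.2,0,0,0]])

```text
clock: 14.07
position: [421.9, -381.8, 11.1]
ee_rot: [0.59, 0.807, 0.0, 0.001]
contact_force: [-0.4, -0.9, 1.7]
gripper_width: 31.9
```

```bash
python3 - <<'E'
from h import *
locp()
E
```

```text
t 14.07 xyz' [-25.33  -5.77  11.11] rot [0.001  0.0022 0.0012] F [-0.4 -0.9  1.7] w 31.9 delta [  0.3  -6.4 -11.1]
```

Emit:
move_arm(steps=[[-0.5,0,0,-0.6,0,0,0],[-0.5,0,0,-0.6,0,0,0]])

```text
clock: 14.23
position: [422.0, -381.8, 11.0]
ee_rot: [0.59, 0.807, 0.0, 0.001]
contact_force: [-0.3, 1.5, 5.7]
gripper_width: 32.0
```

```bash
python3 - <<'E'
from h import *
locp()
E
```

```text
t 14.23 xyz' [-25.3   -5.78  11.04] rot [0.0012 0.0022 0.001 ] F [-0.3  1.5  5.7] w 32.0 delta [  0.3  -6.4 -11. ]
```

Emit:
move_arm(steps=[[-0.18,0,0,0.5,0,0,0],[-0.1,0,0,0.5,0,0,0],[-0.02,0,0,0.5,0,0,0],[0.1,0,0,0.5,0,0,0],[0.2,0,0,0.5,0,0,0]])

```text
clock: 14.65
position: [421.8, -381.8, 10.6]
ee_rot: [0.59, 0.807, 0.0, 0.001]
contact_force: [-0.4, 0.4, 0.4]
gripper_width: 51.3
```

```bash
python3 - <<'E'
from h import *
s=locp(); p=shot('wrist','w16'); p['wr']=True
p['state']=s; pickle.dump(p,open('w16.pkl','wb')); locp()
c=p['frame'][130:310,240:480]; cv2.imwrite('pics/w16c.png',cv2.resize(c,None,fx=3.3,fy=3.3,interpolation=cv2.INTER_CUBIC))
E
```

```text
t 14.65 xyz' [-25.4   -5.71  10.6 ] rot [0.0008 0.0021 0.0014] F [-0.4  0.4  0.4] w 51.3 delta [  0.4  -6.5 -10.6]
t 14.7 xyz' [-25.39  -5.72  10.63] rot [0.0009 0.0021 0.0013] F [-0.8 -0.4  0. ] w 51.1 delta [  0.4  -6.5 -10.6]
```

View pics/w16c.png

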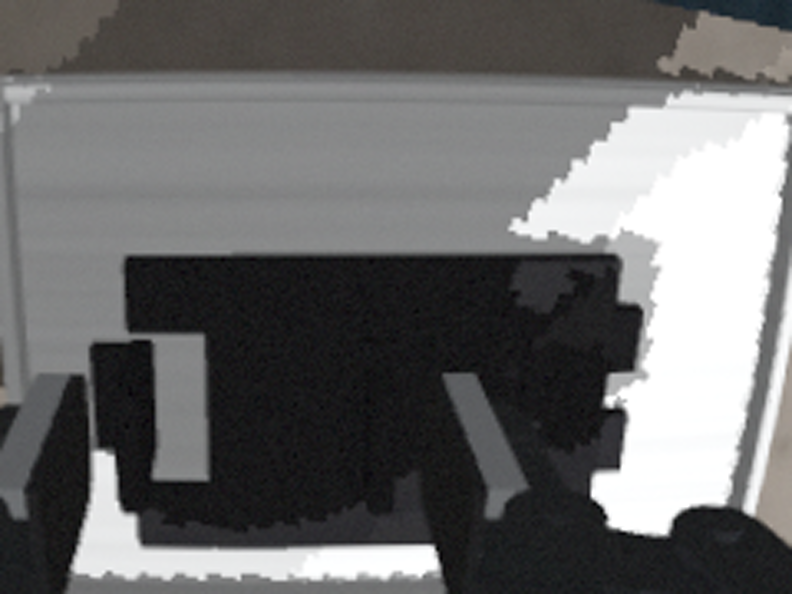

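Emit:
move_arm(steps=[[0.4,0,0,0,0,0,0],[0.4,0,0,0.5,0,0,0],[0.4,0,0,5,0,0,0],[0.4,0,0,20,0,0,0],[0.4,0,0,50,0,0,0]])

```text
clock: 15.12
position: [419.6, -380.4, 58.3]
ee_rot: [0.591, 0.807, -0.0, -0.003]
contact_force: [0.5, -0.2, -0.1]
gripper_width: 59.8
```

Emit:
move_arm(steps=[[0.4,0,0,35,0,0,0],[0.4,0,0,70,0,0,0],[0.4,0,0,105,0,0,0],[0.4,0,0,140,0,0,0],[0.4,0,0,140,0,0,0]])

```text
clock: 15.53
position: [425.2, -384.3, 209.7]
ee_rot: [0.59, 0.808, 0.0, 0.009]
contact_force: [1.0, -0.4, 1.4]
gripper_width: 59.9
```

```bash
python3 - <<'E'
from h import *
s=locp(); p=shot('wrist','w17'); p['wr']=True
c=p['frame'][60:300,200:520]; cv2.imwrite('pics/w17c.png',cv2.resize(c,None,fx=2.5,fy=2.5,interpolation=cv2.INTER_CUBIC))
p=shot('top'); c=p['frame'][120:300,160:480]; cv2.imwrite('pics/t17c.png',cv2.resize(c,None,fx=2.5,fy=2.5,interpolation=cv2.INTER_CUBIC))
locp()
E
```

```text
t 15.53 xyz' [-22.97  -9.18 209.69] rot [ 0.0106  0.0153 -0.0003] F [ 1.  -0.4  1.4] w 59.9 delta [  -3.    -3.9 -209.7]
t 15.63 xyz' [-24.84  -6.09 203.04] rot [0.0028 0.0066 0.0014] F [-0.3  0.4 -0.8] w 59.8 delta [  -0.3   -6.3 -203. ]
```

View pics/w17c.png

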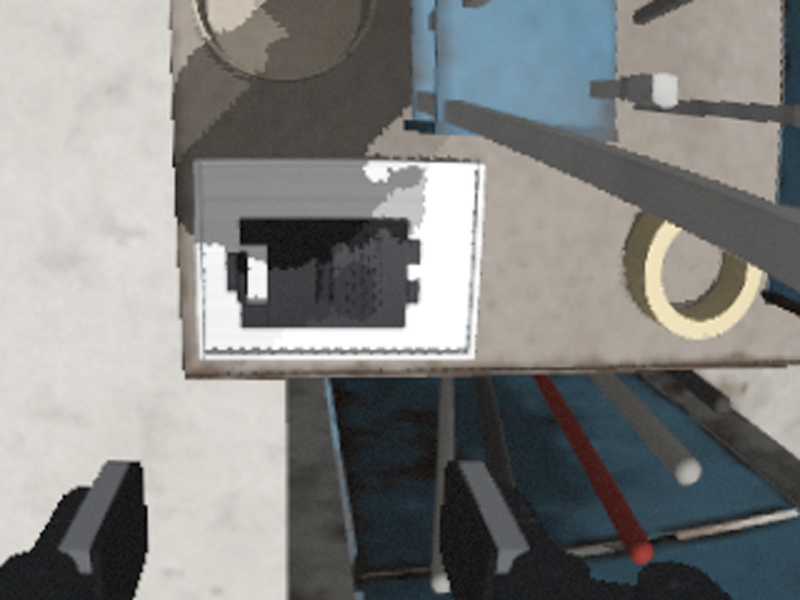

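View pics/t17c.png

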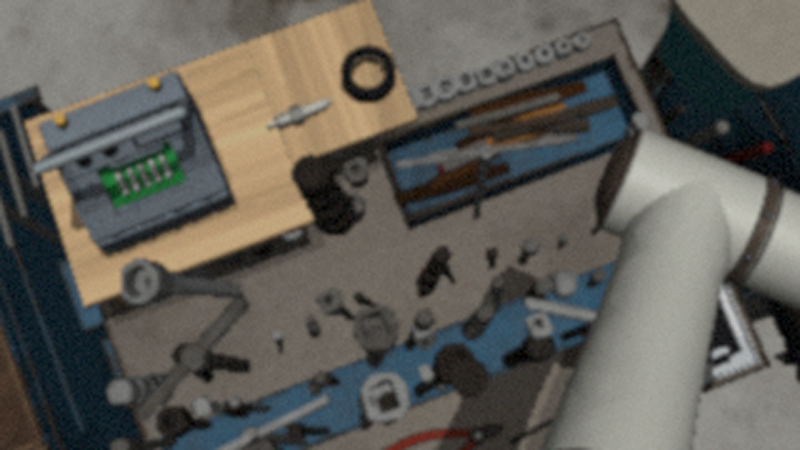

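Emit:
move_arm(steps=[[0.4,0,0,35,0,0,0],[0.4,0,0,70,0,0,0],[0.4,0,0,105,0,0,0],[0.4,0,0,140,0,0,0],[0.4,0,0,175,0,0,0]])

```text
clock: 16.05
position: [421.2, -381.2, 375.7]
ee_rot: [0.59, 0.807, 0.0, -0.001]
contact_force: [0.9, -0.4, -0.0]
gripper_width: 59.6
```

Emit:
move_arm(steps=[[0.4,0,0,30,0,0,0],[0.4,0,0,50,0,0,0],[0.4,0,0,50,0,0,0],[0.4,0,0,50,0,0,0]])

```text
clock: 16.38
position: [422.0, -381.6, 425.2]
ee_rot: [0.59, 0.807, 0.001, 0.001]
contact_force: [-0.1, -0.0, -1.0]
gripper_width: 59.8
```

```bash
python3 - <<'E'
from h import *
s=locp(); p=shot('wrist','w18'); p['wr']=True
for nm,z in [('tray',0),('tin',0),('masking',0),('cover_middle',11.2)]:
    q=nets.tip_of(nm,p)
    if q: print(nm,q[0]['uv'],round(q[0]['conf'],2),onz(ray(p,q[0]['uv']),z).round(1))
E
```

```text
t 16.38 xyz' [-25.17  -5.59 425.2 ] rot [0.0001 0.0022 0.0013] F [-0.1 -0.  -1. ] w 59.8 delta [ 2.000e-01 -6.700e+00 -4.252e+02]
tray [328.7, 148.8] 0.66 [ 441.5 -372.5    0. ]
tin [317.4, 84.8] 0.75 [ 386.2 -266.6    0. ]
masking [421.9, 150.0] 0.85 [ 611.7 -317.2    0. ]
cover_middle [327.4, 151.0] 0.87 [ 439.7 -375.9   11.2]
```

View pics/w18.png

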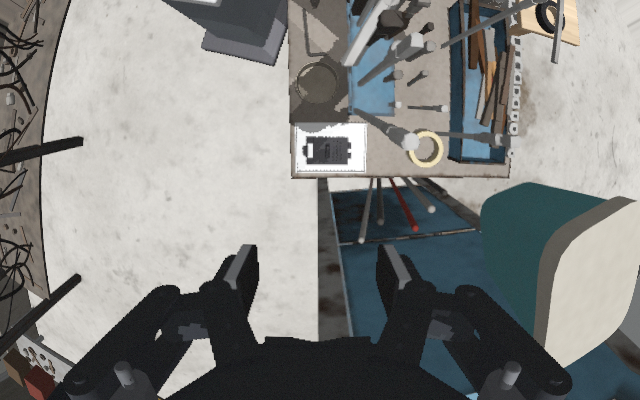

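The cover lies flat inside the tray at (328,150), and the tin (317,85) and masking roll (423,149) are where they were. The gripper is clear, so I'm handing in.

```bash
python3 - <<'E'
from h import *
print(workorder.job_done()); print(readout.read_state()['clock'])
E
```

```text
the job is handed in; nothing more can be done
None
the job is handed in; nothing more can be done
```

The cover is off the tester and lying in the parts tray, tab and rib up, and I've handed the job in at about 16.4 s of the 45 s allowed. The hand-in call gave no verdict.

- **Removal:** I squeezed the tab to its stop, swung the tab side up about 0.2 rad and drew the cover about 13 mm towards -y. I then lifted it along the desk's normal. The highest tool force I read was about 11 N, from the fingers pressing on the cover as they closed; during the swing and the draw it stayed under about 5 N.
- **Placing:** I lowered the cover until the tray floor pushed back at about 6 N, opened the gripper and went straight up.
- **Last checks:**
  - The last pictures show the cover flat inside the tray walls and the fuses exposed.
  - The tin and masking roll measured within 2–9 mm of where they were at the start, within the scatter of my measurements. The plug and black tape roll look undisturbed in the top view.
  - The gripper is clear at 425 mm, with no force on it.
- **What disagreed:** My measurements of the mouth and the tray differed by 1–3 mm from picture to picture, so I relied on the force readings for contact. The tool scale also read about 32 mm with the tab fully in, where 34 mm was expected.

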